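# Book a tub out of the roll-top bench store

## Robot

A 7-joint arm with a two-finger parallel gripper is mounted at the origin on the work surface. World frame = base frame: x ahead of the robot, y to its left, z up, the work surface at z = 0. Lengths are in m, angles in degrees, forces in N, time in s.
With the tool pointing down it reaches from about 0.425 to 0.875 m from the base axis. Payload 4.7 kg.
Tool frame: the origin (TCP) lies at the very end of the fingers, on their centre line; the grasp point (between the pads) lies 19 mm behind it; z points along the fingers, y is the direction in which the jaws open and shut (so a half turn about z gives the same grasp; the last joint's range is limited). The gripper opens to 87 mm and grips with 3 to 60 N. Pads are 19 mm wide; open, the fingers measure 117 mm over their backs; the gripper's body (75 mm by 190 mm) begins 51 mm behind the grasp point.
Start: joints at [67.271, 18.392, -4.016, 83.108, 1.295, 78.541, -3.26], TCP at [0.26, -0.596, 0.223] pointing down, gripper open.
Joint ranges: [-163.93, 163.93], [-17.29, 119.83], [-79.2, 71.16], [3.27, 140.29], [-89.18, 269.18], [5.43, 117.66], [-154.24, 154.24]. Speed limits (degrees/s): [147.25, 147.25, 180, 180, 180, 180, 180].

## Interface

Orientations are given as [roll, pitch, yaw] about the fixed x, y, z axes, in that order (R = Rz(yaw) Ry(pitch) Rx(roll)).
In Python, from cell import sensors, imaging, ticket gives the robot as it stands.
- The arm moves only by the tool carry_out, never from a script. Its argument "plan" is a list of rows, each an object of numbers: "fingers": the closure, from -1 (fully open) to 1 (shut); "dx", "dy", "dz": the shift along the tool's x, y, z normalised to -1 to 1, where 1 is 0.03 m; "rx", "ry", "rz": the turn, a rotation vector about the tool's x, y, z normalised to -1 to 1, where 1 is 10 degrees. A call has 1 to 12 rows; each row shifts and turns the commanded pose from where the row before left it, along the tool's axes as they then stand; what a row does not reach is not made up. A row lasts 1/8 s, in which the tool goes at most 62.5 mm and 10.7 degrees, less where a joint would pass 70% of its speed; a pose out of reach is approached as far as the arm can. A call with a number of a shift or a turn outside -1 to 1 is refused whole. A call with a gripper value outside its range is refused whole. The fingers move at their own pace and stop on an object; "force" is the grip in N (left out, the last holds). Time passes only in rows, so rows that do not move let the fingers close. It gives the time, the measured TCP pose, the force and the opening at its end, in the units of the state.
- sensors.get_obs(): the state, without advancing time (a new reading comes with each control period).
- imaging.read_camera(name): name is "scene" or "top" or "wrist"; returns a dict with "color" (400x640x3 uint8, red, green, blue), "mtx" (3x3 intrinsics, pixels), "dist_coeffs" ([k1, k2, p1, p2, k3] as OpenCV has them; the pictures are not rectified), "extrinsics" (4x4, takes a point from world to camera coordinates); the wrist camera has in their place "tool_from_camera" (4x4, takes a point from camera to tool coordinates, whose origin is the TCP and whose axes are the flange's). Camera axes: x right, y down, z forward; pixel columns grow to the right and rows downward; lengths in m; the calibration is good to about 2 mm. A picture is of the moment at which its call begins: read the wrist's pose just before it. There is no depth.
- ticket.sign_off(): hands the job in, once; it reports no verdict.
The state is a dict: "time_s": time; "qpos": joint angles; "joint_velocities": joint speeds; "effort": joint torques, N m; "tool_pos": TCP position; "tool_rot": TCP orientation; "force": force on the tool from outside, world axes, zero at the start; "wrist_torque": the same for the moment, N m; "grip_width": finger opening in m.
Only numpy, scipy, OpenCV 4.12 (cv2) and the standard library are available. Lean on these libraries where they do the work, as an engineer would, in place of code of your own. Each camera call takes 0.05 s, during which the arm holds its last target.

## Task

Roll the store's slatted door open, take out the round tub and stand it upright in the middle of the scanner's plate with its label squarely facing the scanner's window. Roll the door fully shut again, and leave the cartons in the store and the other goods on the bench where they are.

Things in the scene. Friction and masses are not known exactly. Their poses are not given: they have to be found in the camera images.
- store: Roll-top bench store fixed to the bench: two grey half-round side panels (372 mm deep, 231 mm high, 12 mm thick, 320 mm over their outsides), a door of aluminium slats between them, a fixed sill in front (45 mm high, outer face at x = -171 mm). Origin: middle of its underside, on the bench. x points to its back (front and opening are towards -x), y along its width, z up.
- store_axis (a point): Middle of the axis of the door's circular groove, 45 mm above the store's origin; the axis runs along the store's y. The slats lie 170 mm from it. Angles count from the store's front, up over the top to the back. A fixed hood, 183 mm from the axis, covers the groove from 103 degrees to the back (180 degrees).
- store_rack (a point): Floor of the store's fixed rack, at its middle: 95 mm in front of the store's origin, 20 mm above the bench. Three bays side by side, centred at y = -71, 0, +71 mm from here, between 2 mm upright sheets 72 mm high, 69 mm clear, that run from 51 mm in front of this point to 69 mm behind it; a back sheet as high at 70 mm behind it. The goods stand near the middle of their bays.
- door (a joint): Rolling angle of the slatted door round the groove's axis, rad: 0 = fully shut on its stop (lower edge at the sill), 1.62 = fully open (slats under the rear hood; front and top free as far back as the axis). It starts at 0 to 0.22. It stays wherever it is left; it moves with about 1 to 6 N along the track at the handle. The groove is a circle, so the slats move as one curved sheet.
- door_handle (a point): Middle of the door's handle: a round steel bar, 10 mm thick, 116 mm long along the store's y, on a leg at each end, 215 mm from the groove's axis, its middle 41 mm off the slats' outside. At joint value a it stands 8 degrees + a round the circle: shut it is in front, 75 mm above the bench; fully open it is on top, 40 mm behind the axis. Its axes turn with the door.
- tub: Round dark grey tub, 58 mm diameter (59 at its black lid), 82 mm high, 0.2 to 0.42 kg, standing in one of the bays. Origin: middle of its underside; z up; x points out through the middle of its label. In the store the label looks roughly to the front. A white paper seal strip, 10 mm wide, runs from the label's middle up over the rim, 20 mm onto the lid, and shows the label's side from above.
- tub_label (a point): Middle of the tub's paper label with black bars (36 mm wide round the tub, 46 mm high): on the tub's side, 29 mm from its axis, 40 mm above its underside.
- scanner: Scan station fixed to the bench: square steel plate 76 x 76 x 6 mm and, right behind it, a black scanner block 66 mm deep, 84 wide, 88 high, its window in the face over the plate. Origin: middle of the plate's underside, on the bench. x points from the plate to the window; z up. The block's face is at x = 38 mm: a tub in the middle stands 9 mm from it, no room for a finger between.
- carton0: White carton standing in another bay, 60 x 58 x 74 mm high, loose. Origin: middle of its underside. Stays where it is.
- carton1: A second such carton, 60 x 58 x 74 mm high, in the remaining bay. Stays where it is.
- padstack: Loose stack of round polishing pads on the bench, 100 mm diameter, 48 mm high. Origin: middle of its underside. Stays where it is.
- boxpile: Loose pile of three flat white cartons on the bench, about 116 x 116 mm, 78 mm high. Origin: middle of its underside. Stays where it is.

How it is judged:
By the outcome, as a careful person would: the job done as asked, in the order asked, and still so for the second after the job is handed in, with the robot touching nothing.
It also fails if it takes over 72 s, if anything falls off the work surface, if the arm or the gripper's body presses on something with over 40 N, if the wrist force passes 120 N, or if a joint passes its speed limit or range.

## Working session

There is one attempt and no reset: what is moved stays moved. The work goes in short steps, Python scripts to look and compute and a tool call to move; the robot and the scene stay as the last step left them, time stands still between calls to the robot, and variables do not carry over. Pictures are saved under pics/ and viewed, and the job is handed in when it is done.

Besides the shell and the picture viewer there is one more tool, called after "Request:" as name([rows], argument=value, ...), one row to a line, values as JSON. carry_out: Moves the arm, as the interface text tells. Scaled input: -1 to 1 covers 0.03 m each way for a shift and 10 degrees each way for a turn. Its arguments: {"type":"object","properties":{"plan":{"type":"array"},"force":{"type":"number"}},"required":["plan"]}

```bash
ls; mkdir -p pics
python3 - <<'E'
from cell import sensors, imaging
import cv2
print(sensors.get_obs())
for n in ["scene","top","wrist"]:
    d=imaging.read_camera(n)
    cv2.imwrite(f"pics/{n}0.png",d["color"][:,:,::-1])
    print(n,d["mtx"].tolist(),d["dist_coeffs"],d.get("extrinsics",d.get("tool_from_camera")))
E
```

```text
pics
{'time_s': 0.0, 'qpos': array([67.2720469 , 18.4394089 , -4.01627695, 83.1752928 ,  1.29448442,
       78.53940334, -3.25870882]), 'joint_velocities': array([ 0.01463356,  0.01989491,  0.0568993 , -0.06360649,  0.054068  ,
       -0.01724502, -0.06991088]), 'effort': array([-2.17192942e-04, -4.91294825e+01, -4.04057242e-01, -3.12525415e+01,
       -6.37814845e-02,  4.38063231e-02,  1.86629118e-04]), 'tool_pos': array([ 0.25930404, -0.59543883,  0.22145422]), 'tool_rot': array([-1.79891111e+02,  4.95760629e-03,  2.35396118e+01]), 'force': array([-1.11178941,  0.30036285,  0.37689182]), 'wrist_torque': array([ 0.04608036, -0.04190703, -0.02453362]), 'grip_width': 0.08725154070690093}
scene [[396.2263555266814, 0.0, 315.61144288021035], [0.0, 396.2263555266814, 196.10163761559932], [0.0, 0.0, 1.0]] [-0.09391825  0.          0.          0.          0.        ] [[ 0.99689831 -0.07867078 -0.00216089 -0.54087717]
 [-0.07582542 -0.9527645  -0.29409237  0.04580064]
 [ 0.02107766  0.29334403 -0.95577456  0.97977541]
 [ 0.          0.          0.          1.        ]]
top [[503.25182166523155, 0.0, 317.6117719310239], [0.0, 503.25182166523155, 195.01560528157458], [0.0, 0.0, 1.0]] [-0.05532037  0.          0.          0.          0.        ] [[ 0.01339498 -0.99967919  0.02149633 -0.02800079]
 [-0.99533153 -0.01538557 -0.09528083  0.56067848]
 [ 0.095581   -0.02011969 -0.9952183   1.18088484]
 [ 0.          0.          0.          1.        ]]
wrist [[329.3724154896671, 0.0, 318.2133805916205], [0.0, 329.3724154896671, 201.3429935299301], [0.0, 0.0, 1.0]] [0.00965508 0.         0.         0.         0.        ] [[-6.90540507e-04 -9.69040440e-01 -2.46901090e-01  6.68825233e-02]
 [ 9.99999700e-01 -5.82228952e-04 -5.11690327e-04 -1.68826933e-03]
 [ 3.52095656e-04 -2.46901370e-01  9.69040551e-01 -1.61635380e-01]
 [ 0.00000000e+00  0.00000000e+00  0.00000000e+00  1.00000000e+00]]
```

View pics/scene0.png

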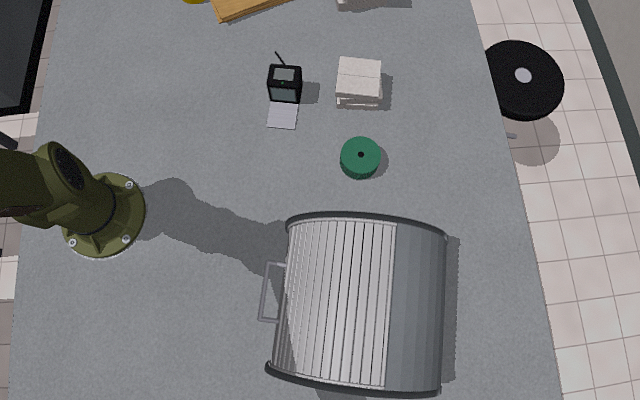

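View pics/top0.png

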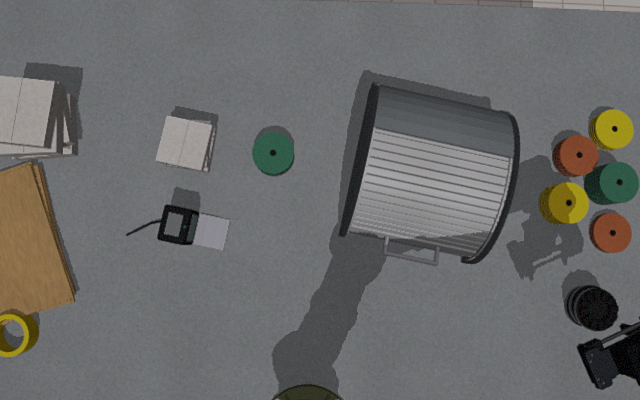

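View pics/wrist0.png

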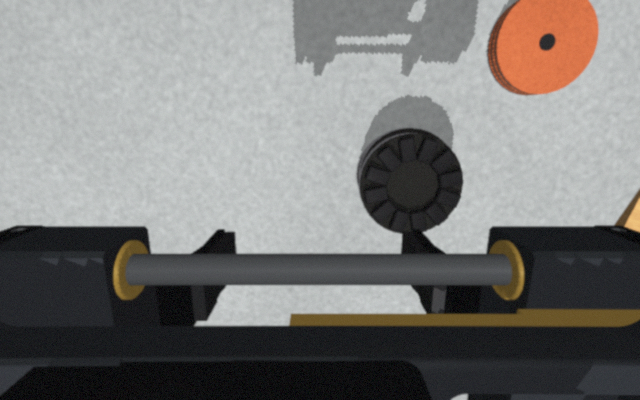

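The top camera shows the store near (435,172) with its handle at about (412,250), the scanner plate at about (211,231) and the block to its left. I'll enlarge these areas to pick points.

Run:
```python
import cv2
t=cv2.imread("pics/top0.png"); s=cv2.imread("pics/scene0.png")
def crop(im,x0,y0,w,h,f,n):
    c=cv2.resize(im[y0:y0+h,x0:x0+w],None,fx=f,fy=f,interpolation=cv2.INTER_CUBIC)
    for x in range((x0+9)//10*10,x0+w,10):
        cv2.line(c,((x-x0)*f,0),((x-x0)*f,12 if x%50==0 else 6),(0,0,255),1)
        if x%20==0: cv2.putText(c,str(x),((x-x0)*f,24),0,.4,(0,0,255),1)
    for y in range((y0+9)//10*10,y0+h,10):
        cv2.line(c,(0,(y-y0)*f),(8,(y-y0)*f),(0,0,255),1)
        if y%20==0: cv2.putText(c,str(y),(10,(y-y0)*f+4),0,.4,(0,0,255),1)
    cv2.imwrite(n,c)
crop(t,330,70,200,200,3,"pics/tc1.png")
crop(t,120,190,130,70,6,"pics/tc2.png")
crop(s,250,200,210,200,3,"pics/sc1.png")
crop(s,250,45,70,90,6,"pics/sc2.png")
```

```text
(no output)
```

View pics/tc1.png

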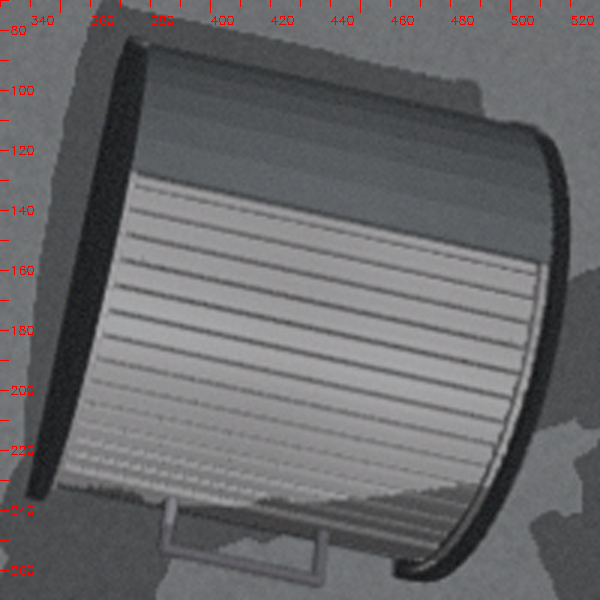

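View pics/tc2.png

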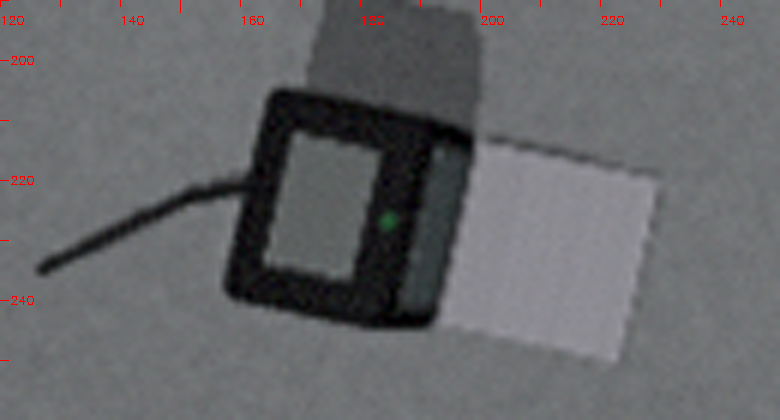

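View pics/sc1.png

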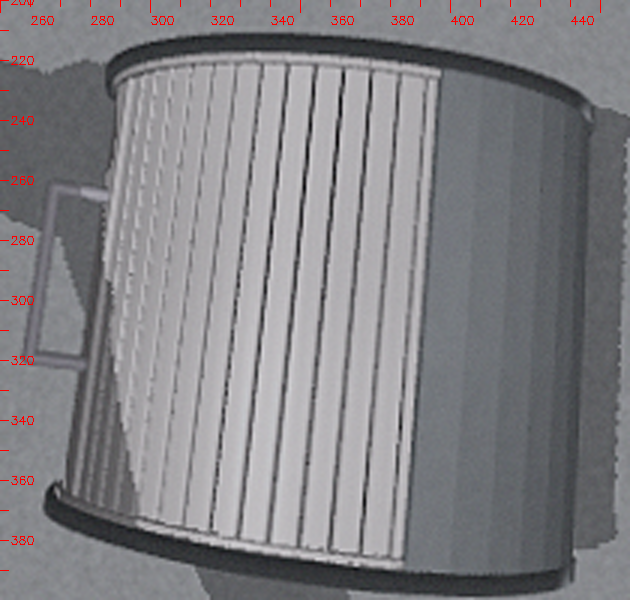

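View pics/sc2.png

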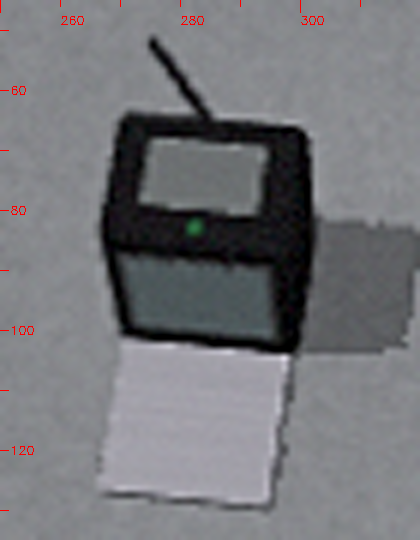

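```bash
cat > h.py <<'E'
import numpy as np, cv2
from cell import sensors, imaging
from scipy.optimize import least_squares
from scipy.spatial.transform import Rotation as Ro
C={}
def cam(n):
    if n not in C: C[n]=imaging.read_camera(n)
    return C[n]
def proj(n,P):
    d=cam(n);E=d["extrinsics"]
    return cv2.projectPoints(np.asarray(P,float).reshape(-1,3),cv2.Rodrigues(E[:3,:3])[0],E[:3,3],d["mtx"],d["dist_coeffs"])[0].reshape(-1,2)
def tf(p,P):
    c,s=np.cos(p[2]),np.sin(p[2]);P=np.asarray(P,float)
    return P@np.array([[c,s,0],[-s,c,0],[0,0,1]])+[p[0],p[1],0]
def hand(a,y): t=np.radians(8)+a; return [-.215*np.cos(t),y,.045+.215*np.sin(t)]
def save(im,x0,y0,w,h,f,n):
    c=cv2.resize(im[y0:y0+h,x0:x0+w,::-1],None,fx=f,fy=f,interpolation=cv2.INTER_CUBIC)
    for x in range((x0+9)//10*10,x0+w,10):
        cv2.line(c,((x-x0)*f,0),((x-x0)*f,6),(0,0,255),1)
        if x%20==0: cv2.putText(c,str(x),((x-x0)*f,18),0,.4,(0,0,255),1)
    for y in range((y0+9)//10*10,y0+h,10):
        cv2.line(c,(0,(y-y0)*f),(6,(y-y0)*f),(0,0,255),1)
        if y%20==0: cv2.putText(c,str(y),(8,(y-y0)*f+4),0,.4,(0,0,255),1)
    cv2.imwrite(n,c)
E
python3 - <<'E'
from h import *
t=np.radians(103)
he=[[-.183*np.cos(t),.148,.045+.183*np.sin(t)],[-.183*np.cos(t),-.148,.045+.183*np.sin(t)]]
def pts(p): return tf(p,he+[hand(p[3],.055),hand(p[3],-.055)])
mt=[[374.3,128.3],[512.7,157.7],[384.7,253],[437,263.7]]
ms=[[397,224.3],[385,390.7],[267.3,262.7],[260,319]]
r=least_squares(lambda p:np.r_[(proj("top",pts(p))-mt).ravel(),(proj("scene",pts(p))-ms).ravel()],[.6,-.25,-.2,.1])
print("store",r.x,np.degrees(r.x[2:]),r.fun.reshape(-1,2).round(1).tolist())
q=.038
pl=[[-q,-q,.006],[-q,q,.006],[q,-q,.006],[q,q,.006]]
# top: far-from-block corners: (229.7,220) is world +x side
mt=[[222.7,250.3],[229.7,220],[193.3,244.2],[200.8,212.5]]
ms=[[266.3,127],[294.7,129.5],[270,101.3],[298.7,103.7]]
# scanner x ~ +y world; scanner y ~ -x world -> +y corner = small world x
pl2=[pl[1],pl[0],pl[3],pl[2]]
r=least_squares(lambda p:np.r_[(proj("top",tf(p,pl2))-mt).ravel(),(proj("scene",tf(p,pl2))-ms).ravel()],[.55,.2,1.5])
print("scan",r.x,np.degrees(r.x[2]),r.fun.reshape(-1,2).round(1).tolist())
E
```

```text
store [ 0.6151081  -0.26573102 -0.19694648  0.20691841] [-11.28420224  11.85555158] [[-0.6, -1.7], [1.1, -0.4], [2.0, -0.6], [-1.8, -1.0], [-1.2, -1.2], [-1.2, 0.2], [-0.1, 1.6], [-0.9, -0.8]]
scan [0.47091847 0.23522439 1.37517187] 78.79154435323534 [[0.7, -0.3], [0.7, -0.8], [-0.6, -0.8], [-0.9, 0.2], [-0.6, -0.4], [-0.6, -0.0], [0.1, 0.2], [-0.8, 0.6]]
```

Store and scanner poses fit to about 1–2 px, with the door at about 0.2 rad open. Next I'll plan a tilted approach that grips the handle bar.

```bash
cat >> h.py <<'E'
ST=np.array([.6151,-.2657,-.1969]); SC=np.array([.4709,.2352,1.3752])
def meas():
    o=sensors.get_obs(); return np.array(o["tool_pos"]),Ro.from_euler("xyz",o["tool_rot"],degrees=True),o
def storeR(e):
    "tool z pointing store +x, down by e deg; jaws in store xz plane"
    e=np.radians(e);z=np.array([np.cos(e),0,-np.sin(e)]);x=np.array([0,1.,0]);y=np.cross(z,x)
    return Ro.from_euler("z",ST[2])*Ro.from_matrix(np.c_[x,y,z])
def S(P): return tf(ST,np.array(P,float).reshape(1,3))[0]
def yawR(d): return Ro.from_euler("xyz",[180,0,d],degrees=True)
def rows(p0,R0,way,f):
    "way: list of (p,R,n)"
    out=[]
    for p,R,n in way:
        w=(R0.inv()*R).as_rotvec(); dp=(p-p0)/n
        for i in range(n):
            Ri=R0*Ro.from_rotvec(w*i/n)
            s=Ri.inv().apply(dp)/.03; t=np.degrees(w/n)/10
            d=dict(zip(["dx","dy","dz","rx","ry","rz"],[round(float(v),2) for v in np.r_[s,t]]))
            d={k:v for k,v in d.items() if v}; d["fingers"]=f; out.append(d)
        p0,R0=p,R
    import json
    for i in range(0,len(out),12): print(json.dumps(out[i:i+12]))
    m=max(abs(v) for d in out for k,v in d.items() if k!="fingers"); print("max",m)
E
python3 - <<'E'
from h import *
p,R,o=meas()
a=.207; e=58; Rt=storeR(e); b=S(hand(a,0)); z=Rt.apply([0,0,1])
print("bar",b)
rows(p,R,[(b-z*.06+z*.019,Rt,18)],.4)
E
```

```text
bar [ 0.41679451 -0.22614109  0.11804125]
[{"dx": 0.51, "dy": -0.53, "dz": 0.13, "rx": -0.16, "ry": 0.09, "rz": -0.3, "fingers": 0.4}, {"dx": 0.53, "dy": -0.51, "dz": 0.12, "rx": -0.16, "ry": 0.09, "rz": -0.3, "fingers": 0.4}, {"dx": 0.56, "dy": -0.49, "dz": 0.12, "rx": -0.16, "ry": 0.09, "rz": -0.3, "fingers": 0.4}, {"dx": 0.58, "dy": -0.46, "dz": 0.11, "rx": -0.16, "ry": 0.09, "rz": -0.3, "fingers": 0.4}, {"dx": 0.6, "dy": -0.43, "dz": 0.11, "rx": -0.16, "ry": 0.09, "rz": -0.3, "fingers": 0.4}, {"dx": 0.62, "dy": -0.4, "dz": 0.1, "rx": -0.16, "ry": 0.09, "rz": -0.3, "fingers": 0.4}, {"dx": 0.64, "dy": -0.37, "dz": 0.1, "rx": -0.16, "ry": 0.09, "rz": -0.3, "fingers": 0.4}, {"dx": 0.66, "dy": -0.34, "dz": 0.1, "rx": -0.16, "ry": 0.09, "rz": -0.3, "fingers": 0.4}, {"dx": 0.67, "dy": -0.31, "dz": 0.1, "rx": -0.16, "ry": 0.09, "rz": -0.3, "fingers": 0.4}, {"dx": 0.69, "dy": -0.28, "dz": 0.1, "rx": -0.16, "ry": 0.09, "rz": -0.3, "fingers": 0.4}, {"dx": 0.7, "dy": -0.24, "dz": 0.11, "rx": -0.16, "ry": 0.09, "rz": -0.3, "fingers": 0.4}, {"dx": 0.71, "dy": -0.21, "dz": 0.11, "rx": -0.16, "ry": 0.09, "rz": -0.3, "fingers": 0.4}]
[{"dx": 0.72, "dy": -0.18, "dz": 0.12, "rx": -0.16, "ry": 0.09, "rz": -0.3, "fingers": 0.4}, {"dx": 0.72, "dy": -0.14, "dz": 0.12, "rx": -0.16, "ry": 0.09, "rz": -0.3, "fingers": 0.4}, {"dx": 0.73, "dy": -0.11, "dz": 0.13, "rx": -0.16, "ry": 0.09, "rz": -0.3, "fingers": 0.4}, {"dx": 0.73, "dy": -0.07, "dz": 0.14, "rx": -0.16, "ry": 0.09, "rz": -0.3, "fingers": 0.4}, {"dx": 0.73, "dy": -0.04, "dz": 0.15, "rx": -0.16, "ry": 0.09, "rz": -0.3, "fingers": 0.4}, {"dx": 0.73, "dy": -0.01, "dz": 0.16, "rx": -0.16, "ry": 0.09, "rz": -0.3, "fingers": 0.4}]
max 0.73
```

Run:
```python
from h import *
p,R,o=meas()
a=.207; e=58; Rt=storeR(e); b=S(hand(a,0)); z=Rt.apply([0,0,1])
rows(p,R,[(np.array([.345,-.21,.27]),Rt,12*2-8)],.4)
```

```text
[{"dx": 0.48, "dy": -0.67, "dz": -0.1, "rx": -0.18, "ry": 0.1, "rz": -0.34, "fingers": 0.4}, {"dx": 0.52, "dy": -0.63, "dz": -0.11, "rx": -0.18, "ry": 0.1, "rz": -0.34, "fingers": 0.4}, {"dx": 0.56, "dy": -0.6, "dz": -0.12, "rx": -0.18, "ry": 0.1, "rz": -0.34, "fingers": 0.4}, {"dx": 0.6, "dy": -0.56, "dz": -0.13, "rx": -0.18, "ry": 0.1, "rz": -0.34, "fingers": 0.4}, {"dx": 0.63, "dy": -0.52, "dz": -0.14, "rx": -0.18, "ry": 0.1, "rz": -0.34, "fingers": 0.4}, {"dx": 0.66, "dy": -0.48, "dz": -0.14, "rx": -0.18, "ry": 0.1, "rz": -0.34, "fingers": 0.4}, {"dx": 0.69, "dy": -0.43, "dz": -0.15, "rx": -0.18, "ry": 0.1, "rz": -0.34, "fingers": 0.4}, {"dx": 0.72, "dy": -0.39, "dz": -0.15, "rx": -0.18, "ry": 0.1, "rz": -0.34, "fingers": 0.4}, {"dx": 0.74, "dy": -0.34, "dz": -0.15, "rx": -0.18, "ry": 0.1, "rz": -0.34, "fingers": 0.4}, {"dx": 0.76, "dy": -0.29, "dz": -0.14, "rx": -0.18, "ry": 0.1, "rz": -0.34, "fingers": 0.4}, {"dx": 0.78, "dy": -0.24, "dz": -0.14, "rx": -0.18, "ry": 0.1, "rz": -0.34, "fingers": 0.4}, {"dx": 0.8, "dy": -0.19, "dz": -0.13, "rx": -0.18, "ry": 0.1, "rz": -0.34, "fingers": 0.4}]
[{"dx": 0.81, "dy": -0.14, "dz": -0.13, "rx": -0.18, "ry": 0.1, "rz": -0.34, "fingers": 0.4}, {"dx": 0.82, "dy": -0.09, "dz": -0.12, "rx": -0.18, "ry": 0.1, "rz": -0.34, "fingers": 0.4}, {"dx": 0.82, "dy": -0.03, "dz": -0.1, "rx": -0.18, "ry": 0.1, "rz": -0.34, "fingers": 0.4}, {"dx": 0.82, "dy": 0.02, "dz": -0.09, "rx": -0.18, "ry": 0.1, "rz": -0.34, "fingers": 0.4}]
max 0.82
```

Request:
carry_out([
  {"dx":0.48,"dy":-0.67,"dz":-0.1,"rx":-0.18,"ry":0.1,"rz":-0.34,"fingers":0.4},
  {"dx":0.52,"dy":-0.63,"dz":-0.11,"rx":-0.18,"ry":0.1,"rz":-0.34,"fingers":0.4},
  {"dx":0.56,"dy":-0.6,"dz":-0.12,"rx":-0.18,"ry":0.1,"rz":-0.34,"fingers":0.4},
  {"dx":0.6,"dy":-0.56,"dz":-0.13,"rx":-0.18,"ry":0.1,"rz":-0.34,"fingers":0.4},
  {"dx":0.63,"dy":-0.52,"dz":-0.14,"rx":-0.18,"ry":0.1,"rz":-0.34,"fingers":0.4},
  {"dx":0.66,"dy":-0.48,"dz":-0.14,"rx":-0.18,"ry":0.1,"rz":-0.34,"fingers":0.4},
  {"dx":0.69,"dy":-0.43,"dz":-0.15,"rx":-0.18,"ry":0.1,"rz":-0.34,"fingers":0.4},
  {"dx":0.72,"dy":-0.39,"dz":-0.15,"rx":-0.18,"ry":0.1,"rz":-0.34,"fingers":0.4},
  {"dx":0.74,"dy":-0.34,"dz":-0.15,"rx":-0.18,"ry":0.1,"rz":-0.34,"fingers":0.4},
  {"dx":0.76,"dy":-0.29,"dz":-0.14,"rx":-0.18,"ry":0.1,"rz":-0.34,"fingers":0.4},
  {"dx":0.78,"dy":-0.24,"dz":-0.14,"rx":-0.18,"ry":0.1,"rz":-0.34,"fingers":0.4},
  {"dx":0.8,"dy":-0.19,"dz":-0.13,"rx":-0.18,"ry":0.1,"rz":-0.34,"fingers":0.4},
], force=20)

```text
time_s: 1.75
tool_pos: [0.3406, -0.3321, 0.2448]
tool_rot: [157.8, -4.7, 66.0]
force: [-0.4, -0.1, 0.6]
grip_width: 0.0258
```

Request:
carry_out([
  {"dx":0.81,"dy":-0.14,"dz":-0.13,"rx":-0.18,"ry":0.1,"rz":-0.34,"fingers":0.4},
  {"dx":0.82,"dy":-0.09,"dz":-0.12,"rx":-0.18,"ry":0.1,"rz":-0.34,"fingers":0.4},
  {"dx":0.82,"dy":-0.03,"dz":-0.1,"rx":-0.18,"ry":0.1,"rz":-0.34,"fingers":0.4},
  {"dx":0.82,"dy":0.02,"dz":-0.09,"rx":-0.18,"ry":0.1,"rz":-0.34,"fingers":0.4},
  {},
])

```text
validation failed for argument at $.pl...
```

Run:
```python
from h import *
p,R,o=meas()
print(p,o["tool_rot"],storeR(58).as_euler("xyz",degrees=True),o["qpos"].round(1))
d=imaging.read_camera("wrist"); cv2.imwrite("pics/w1.png",d["color"][:,:,::-1])
d=imaging.read_camera("top"); save(d["color"],330,70,200,200,3,"pics/t1.png")
```

```text
[ 0.3405602  -0.33214206  0.24484112] [157.78413961  -4.68226764  65.97308806] [1.48000000e+02 1.27222187e-14 7.87184610e+01] [ 70.5 -17.3 -15.  119.3 -22.3  62.   38.4]
```

View pics/w1.png

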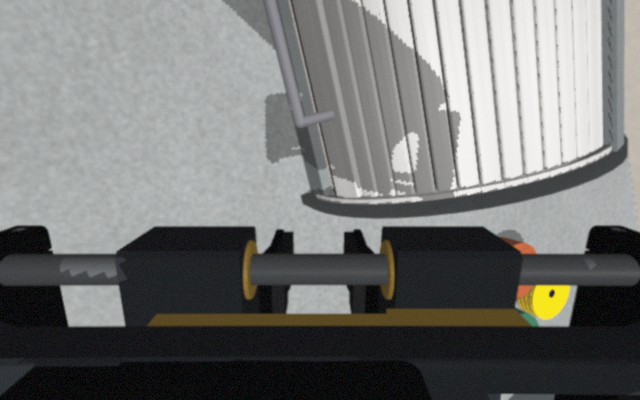

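The inner reach limit is hit (q2 at -17.3), so a strong tilt won't work. I'll use a smaller tilt (75°) and grip the bar nearer the fingertips and off-centre.

Run:
```python
from h import *
p,R,o=meas()
a=.207; e=76; Rt=storeR(e); b=S(hand(a,-.03)); z=Rt.apply([0,0,1])
print(b)
rows(p,R,[(b-z*.085,Rt,8)],.4)
```

```text
[ 0.4109256  -0.25556143  0.11804125]
[{"dx": 0.37, "dy": -0.03, "dz": 0.22, "rx": 0.11, "ry": -0.01, "rz": -0.17, "fingers": 0.4}, {"dx": 0.37, "dy": -0.02, "dz": 0.22, "rx": 0.11, "ry": -0.01, "rz": -0.17, "fingers": 0.4}, {"dx": 0.37, "dz": 0.22, "rx": 0.11, "ry": -0.01, "rz": -0.17, "fingers": 0.4}, {"dx": 0.37, "dy": 0.01, "dz": 0.22, "rx": 0.11, "ry": -0.01, "rz": -0.17, "fingers": 0.4}, {"dx": 0.37, "dy": 0.03, "dz": 0.22, "rx": 0.11, "ry": -0.01, "rz": -0.17, "fingers": 0.4}, {"dx": 0.37, "dy": 0.04, "dz": 0.22, "rx": 0.11, "ry": -0.01, "rz": -0.17, "fingers": 0.4}, {"dx": 0.37, "dy": 0.06, "dz": 0.22, "rx": 0.11, "ry": -0.01, "rz": -0.17, "fingers": 0.4}, {"dx": 0.37, "dy": 0.07, "dz": 0.21, "rx": 0.11, "ry": -0.01, "rz": -0.17, "fingers": 0.4}]
max 0.37
```

Request:
carry_out([
  {"dx":0.37,"dy":-0.03,"dz":0.22,"rx":0.11,"ry":-0.01,"rz":-0.17,"fingers":0.4},
  {"dx":0.37,"dy":-0.02,"dz":0.22,"rx":0.11,"ry":-0.01,"rz":-0.17,"fingers":0.4},
  {"dx":0.37,"dz":0.22,"rx":0.11,"ry":-0.01,"rz":-0.17,"fingers":0.4},
  {"dx":0.37,"dy":0.01,"dz":0.22,"rx":0.11,"ry":-0.01,"rz":-0.17,"fingers":0.4},
  {"dx":0.37,"dy":0.03,"dz":0.22,"rx":0.11,"ry":-0.01,"rz":-0.17,"fingers":0.4},
  {"dx":0.37,"dy":0.04,"dz":0.22,"rx":0.11,"ry":-0.01,"rz":-0.17,"fingers":0.4},
  {"dx":0.37,"dy":0.06,"dz":0.22,"rx":0.11,"ry":-0.01,"rz":-0.17,"fingers":0.4},
  {"dx":0.37,"dy":0.07,"dz":0.21,"rx":0.11,"ry":-0.01,"rz":-0.17,"fingers":0.4},
  {"dx":0,"fingers":0.4},
])

```text
validation failed for argument at $.pl...
```

Run:
```python
from h import *
p,R,o=meas()
a=.207; e=76; Rt=storeR(e); b=S(hand(a,-.03)); z=Rt.apply([0,0,1])
print(p,b-z*.085,o["tool_rot"],Rt.as_euler("xyz",degrees=True),o["qpos"].round(1))
d=imaging.read_camera("wrist"); cv2.imwrite("pics/w2.png",d["color"][:,:,::-1])
d=imaging.read_camera("scene"); save(d["color"],200,180,260,200,3,"pics/s2.png")
```

```text
[ 0.34111675 -0.33095777  0.24451059] [ 0.39075957 -0.25153861  0.20051639] [157.84576364  -4.75565925  66.04868819] [ 1.66000000e+02 -1.27222187e-14  7.87184610e+01] [ 70.2 -17.2 -14.9 119.4 -22.3  62.   38.3]
```

View pics/w2.png

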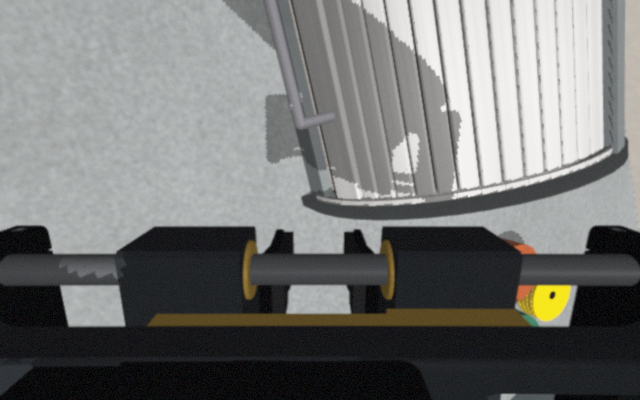

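View pics/s2.png

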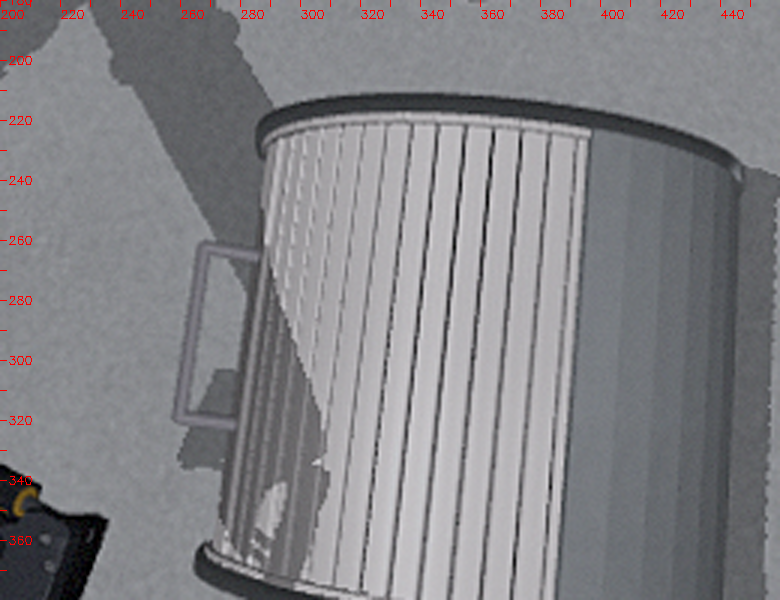

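Rows seem to need all seven keys; I'll include them all.

```bash
sed -i 's/d={k:v for k,v in d.items() if v}; //' h.py
python3 - <<'E'
from h import *
p,R,o=meas()
a=.207; e=76; Rt=storeR(e); b=S(hand(a,-.03)); z=Rt.apply([0,0,1])
rows(p,R,[(b-z*.085,Rt,6)],.4)
E
```

```text
[{"dx": 0.5, "dy": -0.04, "dz": 0.3, "rx": 0.14, "ry": -0.01, "rz": -0.23, "fingers": 0.4}, {"dx": 0.5, "dy": -0.02, "dz": 0.3, "rx": 0.14, "ry": -0.01, "rz": -0.23, "fingers": 0.4}, {"dx": 0.5, "dy": 0.01, "dz": 0.3, "rx": 0.14, "ry": -0.01, "rz": -0.23, "fingers": 0.4}, {"dx": 0.5, "dy": 0.04, "dz": 0.29, "rx": 0.14, "ry": -0.01, "rz": -0.23, "fingers": 0.4}, {"dx": 0.5, "dy": 0.06, "dz": 0.29, "rx": 0.14, "ry": -0.01, "rz": -0.23, "fingers": 0.4}, {"dx": 0.5, "dy": 0.09, "dz": 0.29, "rx": 0.14, "ry": -0.01, "rz": -0.23, "fingers": 0.4}]
max 0.5
```

Request:
carry_out([
  {"dx":0.5,"dy":-0.04,"dz":0.3,"rx":0.14,"ry":-0.01,"rz":-0.23,"fingers":0.4},
  {"dx":0.5,"dy":-0.02,"dz":0.3,"rx":0.14,"ry":-0.01,"rz":-0.23,"fingers":0.4},
  {"dx":0.5,"dy":0.01,"dz":0.3,"rx":0.14,"ry":-0.01,"rz":-0.23,"fingers":0.4},
  {"dx":0.5,"dy":0.04,"dz":0.29,"rx":0.14,"ry":-0.01,"rz":-0.23,"fingers":0.4},
  {"dx":0.5,"dy":0.06,"dz":0.29,"rx":0.14,"ry":-0.01,"rz":-0.23,"fingers":0.4},
  {"dx":0.5,"dy":0.09,"dz":0.29,"rx":0.14,"ry":-0.01,"rz":-0.23,"fingers":0.4},
])

```text
time_s: 2.7
tool_pos: [0.3916, -0.2502, 0.1996]
tool_rot: [165.8, 0.2, 79.1]
force: [-0.0, -0.5, -0.9]
grip_width: 0.0262
```

Run:
```python
from h import *
p,R,o=meas()
a=.207; e=76; Rt=storeR(e); b=S(hand(a,-.03)); z=Rt.apply([0,0,1])
print(o["time_s"],p,b-z*.085,o["tool_rot"],Rt.as_euler("xyz",degrees=True),o["qpos"].round(1))
d=imaging.read_camera("wrist"); cv2.imwrite("pics/w3.png",d["color"][:,:,::-1])
```

```text
2.7 [ 0.39155983 -0.25019923  0.19962746] [ 0.39075957 -0.25153861  0.20051639] [165.80564362   0.22975713  79.08276841] [ 1.66000000e+02 -1.27222187e-14  7.87184610e+01] [ 64.8 -14.2 -26.8 119.5 -14.4  61.1  32.8]
```

View pics/w3.png

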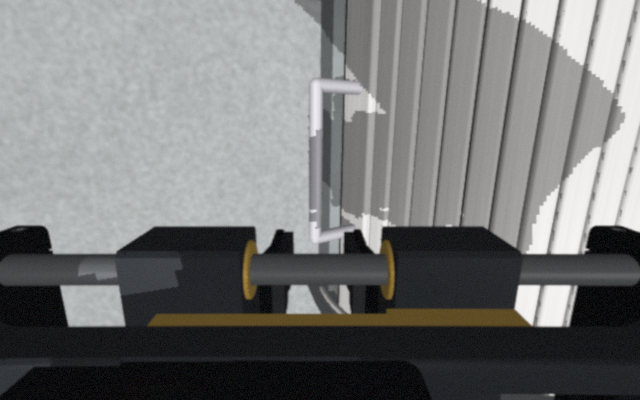

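```bash
cat >> h.py <<'E'
def wproj(P,p,R,d):
    T=d["tool_from_camera"]; pt=R.inv().apply(np.atleast_2d(P)-p)
    pc=(pt-T[:3,3])@T[:3,:3]
    return cv2.projectPoints(pc,np.zeros(3),np.zeros(3),d["mtx"],d["dist_coeffs"])[0].reshape(-1,2)
def wray(uv,p,R,d,zw):
    "intersect wrist pixels with plane z=zw"
    T=d["tool_from_camera"]; n=cv2.undistortPoints(np.array(uv,float).reshape(-1,1,2),d["mtx"],d["dist_coeffs"]).reshape(-1,2)
    r=R.apply(np.c_[n,np.ones(len(n))]@T[:3,:3].T); c=p+R.apply(T[:3,3])
    return c+r*((zw-c[2])/r[:,2])[:,None]
E
python3 - <<'E'
from h import *
p,R,o=meas(); d=imaging.read_camera("wrist")
m=np.array([[316,84],[317,238]])
for a in [.15,.207,.25]: print(a,wproj([S(hand(a,y)) for y in (.053,-.053)],p,R,d).round(1).tolist())
r=least_squares(lambda q:(wproj([S(np.array(hand(q[0],y))+[0,q[1],0]) for y in (.053,-.053)],p,R,d)-m).ravel(),[.2,0]); print(r.x,r.fun)
E
```

```text
0.15 [[310.8, 102.7], [310.2, 237.1]]
0.207 [[319.7, 102.1], [318.2, 241.8]]
0.25 [[327.5, 101.7], [325.1, 245.4]]
[0.20273944 0.00856896] [ 3.1414328   5.51634895  0.65345207 -6.79378349]
```

Run:
```python
from h import *
p,R,o=meas()
a=.2; e=76; Rt=storeR(e); b=S(hand(a,-.025)); z=Rt.apply([0,0,1])
rows(p,R,[(b+z*.013,Rt,6)],.4)
```

```text
[{"dx": 0.01, "dy": -0.01, "dz": 0.54, "rx": 0.0, "ry": 0.0, "rz": 0.01, "fingers": 0.4}, {"dx": 0.01, "dy": -0.01, "dz": 0.54, "rx": 0.0, "ry": 0.0, "rz": 0.01, "fingers": 0.4}, {"dx": 0.01, "dy": -0.01, "dz": 0.54, "rx": 0.0, "ry": 0.0, "rz": 0.01, "fingers": 0.4}, {"dx": 0.01, "dy": -0.01, "dz": 0.54, "rx": 0.0, "ry": 0.0, "rz": 0.01, "fingers": 0.4}, {"dx": 0.01, "dy": -0.01, "dz": 0.54, "rx": 0.0, "ry": 0.0, "rz": 0.01, "fingers": 0.4}, {"dx": 0.01, "dy": -0.01, "dz": 0.54, "rx": 0.0, "ry": 0.0, "rz": 0.01, "fingers": 0.4}]
max 0.54
```

Request:
carry_out([
  {"dx":0.01,"dy":-0.01,"dz":0.54,"rx":0.0,"ry":0.0,"rz":0.01,"fingers":0.4},
  {"dx":0.01,"dy":-0.01,"dz":0.54,"rx":0.0,"ry":0.0,"rz":0.01,"fingers":0.4},
  {"dx":0.01,"dy":-0.01,"dz":0.54,"rx":0.0,"ry":0.0,"rz":0.01,"fingers":0.4},
  {"dx":0.01,"dy":-0.01,"dz":0.54,"rx":0.0,"ry":0.0,"rz":0.01,"fingers":0.4},
  {"dx":0.01,"dy":-0.01,"dz":0.54,"rx":0.0,"ry":0.0,"rz":0.01,"fingers":0.4},
  {"dx":0.01,"dy":-0.01,"dz":0.54,"rx":0.0,"ry":0.0,"rz":0.01,"fingers":0.4},
  {"dx":0,"dy":0,"dz":0,"rx":0,"ry":0,"rz":0,"fingers":1},
  {"dx":0,"dy":0,"dz":0,"rx":0,"ry":0,"rz":0,"fingers":1},
  {"dx":0,"dy":0,"dz":0,"rx":0,"ry":0,"rz":0,"fingers":1},
], force=20)

```text
time_s: 3.92
tool_pos: [0.4123, -0.2543, 0.1058]
tool_rot: [165.8, 0.1, 78.3]
force: [-3.3, -0.1, 1.2]
grip_width: 0.0093
```

Run:
```python
from h import *
p,R,o=meas()
a=.2; e=76; Rt=storeR(e); b=S(hand(a,-.025)); z=Rt.apply([0,0,1])
print(o["time_s"],p,b+z*.013,o["tool_rot"],o["force"],o["wrist_torque"],o["grip_width"],o["qpos"].round(1))
```

```text
3.925 [ 0.41228851 -0.25432997  0.10576894] [ 0.41449142 -0.25117424  0.10401014] [1.65778385e+02 6.72010307e-02 7.83240166e+01] [-3.32588899 -0.07223384  1.21573459] [0.08616941 0.88315803 0.02967336] 0.009332495763726075 [ 64.4  -5.5 -30.4 124.2 -10.8  47.7  28.5]
```

Run:
```python
from h import *
p,R,o=meas()
aa=np.linspace(.205,.85,9)
rows(p,R,[(p+S(hand(a,0))-S(hand(.205,0)),R,1) for a in aa[1:]],1)
```

```text
[{"dx": 0.0, "dy": 0.34, "dz": -0.47, "rx": 0.0, "ry": 0.0, "rz": 0.0, "fingers": 1}, {"dx": 0.0, "dy": 0.38, "dz": -0.44, "rx": 0.0, "ry": 0.0, "rz": 0.0, "fingers": 1}, {"dx": 0.0, "dy": 0.41, "dz": -0.4, "rx": 0.0, "ry": 0.0, "rz": 0.0, "fingers": 1}, {"dx": 0.0, "dy": 0.44, "dz": -0.37, "rx": 0.0, "ry": 0.0, "rz": 0.0, "fingers": 1}, {"dx": 0.0, "dy": 0.47, "dz": -0.33, "rx": 0.0, "ry": 0.0, "rz": 0.0, "fingers": 1}, {"dx": 0.0, "dy": 0.5, "dz": -0.29, "rx": 0.0, "ry": 0.0, "rz": 0.0, "fingers": 1}, {"dx": 0.0, "dy": 0.52, "dz": -0.25, "rx": 0.0, "ry": 0.0, "rz": 0.0, "fingers": 1}, {"dx": 0.0, "dy": 0.54, "dz": -0.21, "rx": 0.0, "ry": 0.0, "rz": 0.0, "fingers": 1}]
max 0.54
```

Request:
carry_out([
  {"dx":0.0,"dy":0.34,"dz":-0.47,"rx":0.0,"ry":0.0,"rz":0.0,"fingers":1},
  {"dx":0.0,"dy":0.38,"dz":-0.44,"rx":0.0,"ry":0.0,"rz":0.0,"fingers":1},
  {"dx":0.0,"dy":0.41,"dz":-0.4,"rx":0.0,"ry":0.0,"rz":0.0,"fingers":1},
  {"dx":0.0,"dy":0.44,"dz":-0.37,"rx":0.0,"ry":0.0,"rz":0.0,"fingers":1},
  {"dx":0.0,"dy":0.47,"dz":-0.33,"rx":0.0,"ry":0.0,"rz":0.0,"fingers":1},
  {"dx":0.0,"dy":0.5,"dz":-0.29,"rx":0.0,"ry":0.0,"rz":0.0,"fingers":1},
  {"dx":0.0,"dy":0.52,"dz":-0.25,"rx":0.0,"ry":0.0,"rz":0.0,"fingers":1},
  {"dx":0.0,"dy":0.54,"dz":-0.21,"rx":0.0,"ry":0.0,"rz":0.0,"fingers":1},
])

```text
time_s: 4.92
tool_pos: [0.4945, -0.2711, 0.2153]
tool_rot: [165.9, 0.1, 78.3]
force: [-8.3, 2.4, 7.1]
grip_width: 0.0089
```

Run:
```python
from h import *
p,R,o=meas()
print(p,o["force"],o["wrist_torque"],o["grip_width"],S(hand(.85,-.025))+R.apply([0,0,.013]))
aa=np.linspace(.85,1.63,11)
rows(p,R,[(p+S(hand(a,0))-S(hand(.85,0)),R,1) for a in aa[1:]],1)
d=imaging.read_camera("scene"); save(d["color"],200,180,260,200,3,"pics/s4.png")
```

```text
[ 0.49452555 -0.27110693  0.21531641] [-8.26657778  2.40490853  7.08459792] [0.50486848 1.87131851 0.01477043] 0.008889835836105635 [ 0.49755431 -0.26779016  0.21209398]
[{"dx": 0.0, "dy": 0.53, "dz": -0.16, "rx": 0.0, "ry": 0.0, "rz": 0.0, "fingers": 1}, {"dx": 0.0, "dy": 0.55, "dz": -0.12, "rx": 0.0, "ry": 0.0, "rz": 0.0, "fingers": 1}, {"dx": 0.0, "dy": 0.55, "dz": -0.08, "rx": 0.0, "ry": 0.0, "rz": 0.0, "fingers": 1}, {"dx": 0.0, "dy": 0.56, "dz": -0.03, "rx": 0.0, "ry": 0.0, "rz": 0.0, "fingers": 1}, {"dx": 0.0, "dy": 0.56, "dz": 0.01, "rx": 0.0, "ry": 0.0, "rz": 0.0, "fingers": 1}, {"dx": 0.0, "dy": 0.56, "dz": 0.05, "rx": 0.0, "ry": 0.0, "rz": 0.0, "fingers": 1}, {"dx": 0.0, "dy": 0.55, "dz": 0.1, "rx": 0.0, "ry": 0.0, "rz": 0.0, "fingers": 1}, {"dx": 0.0, "dy": 0.54, "dz": 0.14, "rx": 0.0, "ry": 0.0, "rz": 0.0, "fingers": 1}, {"dx": 0.0, "dy": 0.53, "dz": 0.18, "rx": 0.0, "ry": 0.0, "rz": 0.0, "fingers": 1}, {"dx": 0.0, "dy": 0.51, "dz": 0.22, "rx": 0.0, "ry": 0.0, "rz": 0.0, "fingers": 1}]
max 0.56
```

View pics/s4.png

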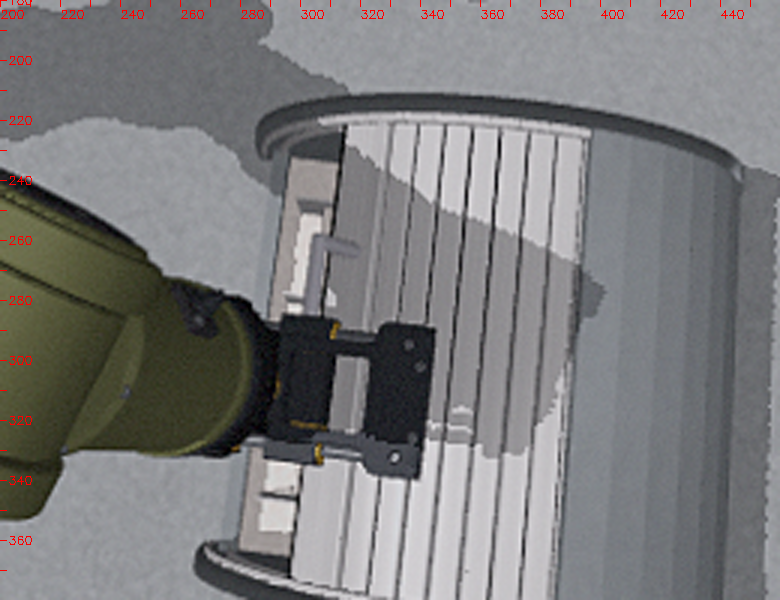

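The door is rolling with the gripper (grip at about (330,390) in the crop), with white goods visible behind. Continuing to fully open.

Request:
carry_out([
  {"dx":0.0,"dy":0.53,"dz":-0.16,"rx":0.0,"ry":0.0,"rz":0.0,"fingers":1},
  {"dx":0.0,"dy":0.55,"dz":-0.12,"rx":0.0,"ry":0.0,"rz":0.0,"fingers":1},
  {"dx":0.0,"dy":0.55,"dz":-0.08,"rx":0.0,"ry":0.0,"rz":0.0,"fingers":1},
  {"dx":0.0,"dy":0.56,"dz":-0.03,"rx":0.0,"ry":0.0,"rz":0.0,"fingers":1},
  {"dx":0.0,"dy":0.56,"dz":0.01,"rx":0.0,"ry":0.0,"rz":0.0,"fingers":1},
  {"dx":0.0,"dy":0.56,"dz":0.05,"rx":0.0,"ry":0.0,"rz":0.0,"fingers":1},
  {"dx":0.0,"dy":0.55,"dz":0.1,"rx":0.0,"ry":0.0,"rz":0.0,"fingers":1},
  {"dx":0.0,"dy":0.54,"dz":0.14,"rx":0.0,"ry":0.0,"rz":0.0,"fingers":1},
  {"dx":0.0,"dy":0.53,"dz":0.18,"rx":0.0,"ry":0.0,"rz":0.0,"fingers":1},
  {"dx":0.0,"dy":0.51,"dz":0.22,"rx":0.0,"ry":0.0,"rz":0.0,"fingers":1},
  {"dx":0.0,"dy":0,"dz":0,"rx":0.0,"ry":0.0,"rz":0.0,"fingers":1},
])

```text
time_s: 6.35
tool_pos: [0.6518, -0.3037, 0.2445]
tool_rot: [165.9, 0.0, 78.3]
force: [-7.8, 2.1, 3.2]
grip_width: 0.0089
```

Run:
```python
from h import *
p,R,o=meas()
b=p-R.apply([0,0,.012]); q=tf([0,0,-ST[2]],[b-np.r_[ST[:2],0]])[0]
print(p,o["force"],o["wrist_torque"],o["grip_width"],"bar in store",q,"a",np.pi-np.arctan2(q[2]-.045,q[0])-np.radians(8), np.hypot(q[0],q[2]-.045))
d=imaging.read_camera("scene"); save(d["color"],200,180,260,200,3,"pics/s5.png")
```

```text
[ 0.65179622 -0.3036694   0.24452695] [-7.83501963  2.09239142  3.22220003] [0.25351443 1.71132452 0.0024554 ] 0.008894816958677875 bar in store [ 0.0404984  -0.03002637  0.25616705] a 1.6206529280957853 0.21501544642417042
```

View pics/s5.png

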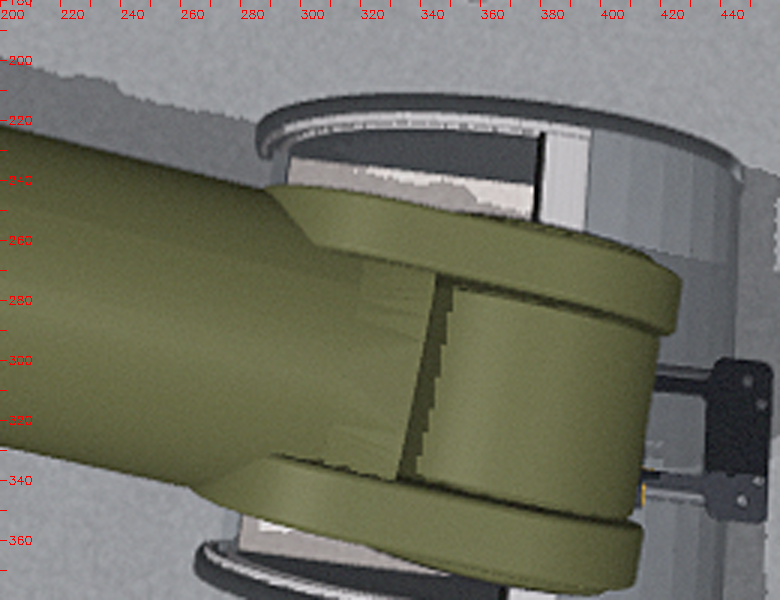

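Run:
```python
from h import *
p,R,o=meas()
up=p-R.apply([0,0,.075])
rows(p,R,[(p,R,2),(up,R,3),(S([-.12,-.05,.31]),yawR(78.7),6)],.4)
```

```text
[{"dx": 0.0, "dy": 0.0, "dz": 0.0, "rx": 0.0, "ry": 0.0, "rz": 0.0, "fingers": 0.4}, {"dx": 0.0, "dy": 0.0, "dz": 0.0, "rx": 0.0, "ry": 0.0, "rz": 0.0, "fingers": 0.4}, {"dx": -0.0, "dy": -0.0, "dz": -0.83, "rx": 0.0, "ry": 0.0, "rz": 0.0, "fingers": 0.4}, {"dx": -0.0, "dy": -0.0, "dz": -0.83, "rx": 0.0, "ry": 0.0, "rz": 0.0, "fingers": 0.4}, {"dx": -0.0, "dy": -0.0, "dz": -0.83, "rx": 0.0, "ry": 0.0, "rz": 0.0, "fingers": 0.4}, {"dx": -0.12, "dy": -0.79, "dz": -0.16, "rx": 0.24, "ry": 0.0, "rz": -0.01, "fingers": 0.4}, {"dx": -0.12, "dy": -0.8, "dz": -0.12, "rx": 0.24, "ry": 0.0, "rz": -0.01, "fingers": 0.4}, {"dx": -0.12, "dy": -0.8, "dz": -0.09, "rx": 0.24, "ry": 0.0, "rz": -0.01, "fingers": 0.4}, {"dx": -0.12, "dy": -0.8, "dz": -0.06, "rx": 0.24, "ry": 0.0, "rz": -0.01, "fingers": 0.4}, {"dx": -0.11, "dy": -0.81, "dz": -0.03, "rx": 0.24, "ry": 0.0, "rz": -0.01, "fingers": 0.4}, {"dx": -0.11, "dy": -0.81, "dz": 0.01, "rx": 0.24, "ry": 0.0, "rz": -0.01, "fingers": 0.4}]
max 0.83
```

Request:
carry_out([
  {"dx":0.0,"dy":0.0,"dz":0.0,"rx":0.0,"ry":0.0,"rz":0.0,"fingers":0.4},
  {"dx":0.0,"dy":0.0,"dz":0.0,"rx":0.0,"ry":0.0,"rz":0.0,"fingers":0.4},
  {"dx":-0.0,"dy":-0.0,"dz":-0.83,"rx":0.0,"ry":0.0,"rz":0.0,"fingers":0.4},
  {"dx":-0.0,"dy":-0.0,"dz":-0.83,"rx":0.0,"ry":0.0,"rz":0.0,"fingers":0.4},
  {"dx":-0.0,"dy":-0.0,"dz":-0.83,"rx":0.0,"ry":0.0,"rz":0.0,"fingers":0.4},
  {"dx":-0.12,"dy":-0.79,"dz":-0.16,"rx":0.24,"ry":0.0,"rz":-0.01,"fingers":0.4},
  {"dx":-0.12,"dy":-0.8,"dz":-0.12,"rx":0.24,"ry":0.0,"rz":-0.01,"fingers":0.4},
  {"dx":-0.12,"dy":-0.8,"dz":-0.09,"rx":0.24,"ry":0.0,"rz":-0.01,"fingers":0.4},
  {"dx":-0.12,"dy":-0.8,"dz":-0.06,"rx":0.24,"ry":0.0,"rz":-0.01,"fingers":0.4},
  {"dx":-0.11,"dy":-0.81,"dz":-0.03,"rx":0.24,"ry":0.0,"rz":-0.01,"fingers":0.4},
  {"dx":-0.11,"dy":-0.81,"dz":0.01,"rx":0.24,"ry":0.0,"rz":-0.01,"fingers":0.4},
])

```text
time_s: 7.78
tool_pos: [0.4881, -0.2913, 0.3092]
tool_rot: [-179.9, 0.1, 79.0]
force: [-0.4, -0.1, 0.1]
grip_width: 0.0263
```

Run:
```python
from h import *
p,R,o=meas()
print(o["time_s"],p,o["tool_rot"])
d=imaging.read_camera("wrist"); cv2.imwrite("pics/w6.png",d["color"][:,:,::-1])
d=imaging.read_camera("top"); save(d["color"],330,70,200,200,3,"pics/t6.png")
```

```text
7.775 [ 0.48805722 -0.29125942  0.30916464] [-1.79880643e+02  1.13782692e-01  7.89688327e+01]
```

View pics/w6.png

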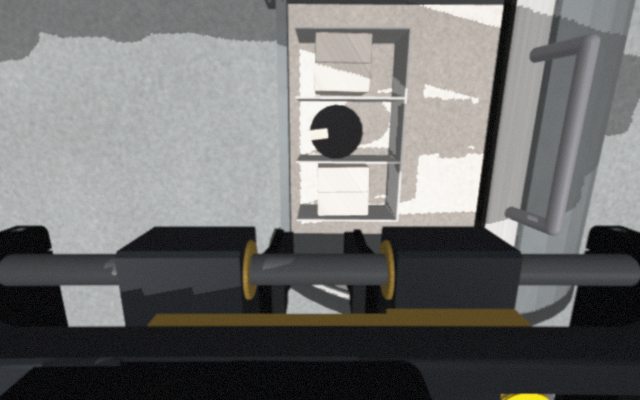

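View pics/t6.png

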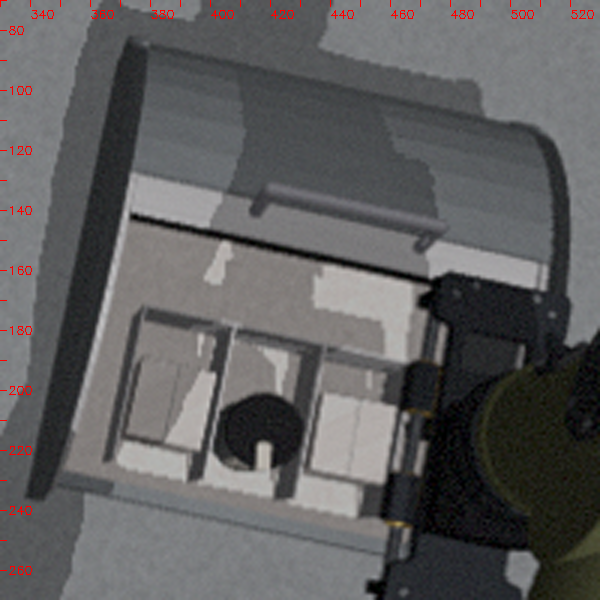

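The tub is in the middle bay (wrist pixel about (336,131)) and its strip points to the front. I'll enlarge it to measure.

Run:
```python
from h import *
im=cv2.imread("pics/w6.png")[:,:,::-1]
save(im,285,80,110,90,7,"pics/w6c.png")
im=cv2.imread("pics/t6.png")
cv2.imwrite("pics/t6c.png",cv2.resize(im[360:510,180:330],None,fx=4,fy=4,interpolation=cv2.INTER_CUBIC))
```

```text
(no output)
```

View pics/w6c.png

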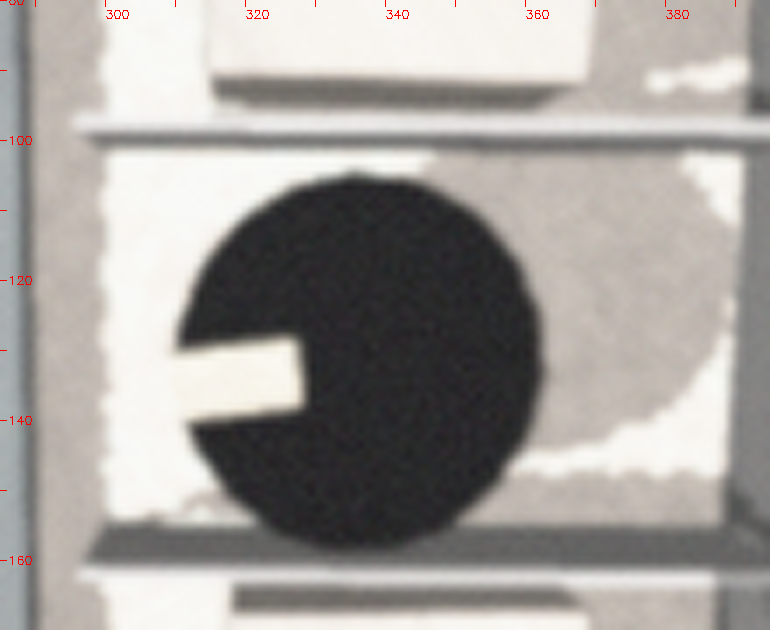

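View pics/t6c.png

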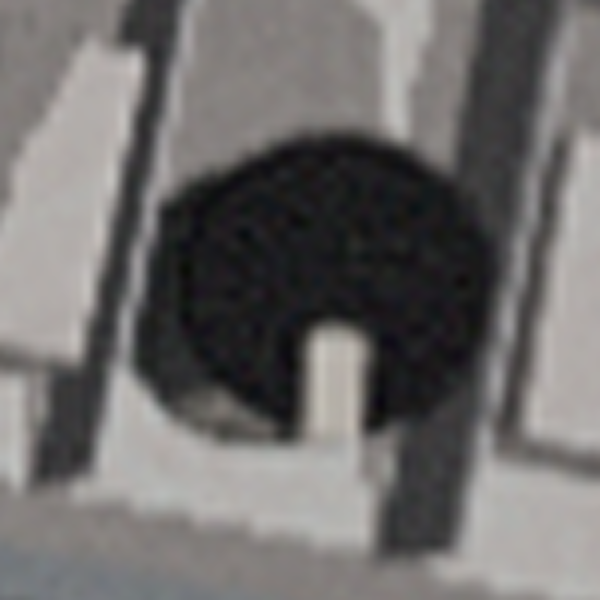

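Run:
```python
from h import *
p=np.array([0.48805722,-0.29125942,0.30916464]);R=Ro.from_euler("xyz",[-179.8806,.1138,78.9688],degrees=True)
d=imaging.read_camera("wrist")
inv=lambda P:tf([0,0,-ST[2]],P-np.r_[ST[:2],0])
L=wray([[335.7,131.7],[310,131.7],[361.5,131.7],[335.7,105],[335.7,158.5],[327.9,133.1],[310.9,135.4]],p,R,d,.102)
print(L.round(4)); print(inv(L).round(4))
v=L[6]-L[5]; v2=L[6]-L[0]; print("label yaw",np.degrees(np.arctan2(v[1],v[0])),np.degrees(np.arctan2(v2[1],v2[0])))
print("dividers",inv(wray([[295,98],[297,162],[391.5,98]],p,R,d,.092)).round(4))
# top camera
D=cam("top");E=D["extrinsics"];n=cv2.undistortPoints(np.array([[[418.4,213.8]]]),D["mtx"],D["dist_coeffs"])[0,0]
c=-E[:3,:3].T@E[:3,3]; r=E[:3,:3].T@np.r_[n,1]; P=c+r*(.102-c[2])/r[2]; print("top",P,inv(P[None]))
```

```text
[[ 0.5153 -0.2427  0.102 ]
 [ 0.4877 -0.2373  0.102 ]
 [ 0.543  -0.2481  0.102 ]
 [ 0.5203 -0.2151  0.102 ]
 [ 0.5101 -0.2715  0.102 ]
 [ 0.5066 -0.2425  0.102 ]
 [ 0.4878 -0.2414  0.102 ]]
[[-0.1024  0.003   0.102 ]
 [-0.1305  0.0029  0.102 ]
 [-0.0741  0.0031  0.102 ]
 [-0.1029  0.0311  0.102 ]
 [-0.1019 -0.0263  0.102 ]
 [-0.1109  0.0015  0.102 ]
 [-0.1295 -0.001   0.102 ]]
label yaw 176.49199177339815 177.25457989493103
dividers [[-0.1472  0.0386  0.092 ]
 [-0.1459 -0.0317  0.092 ]
 [-0.0413  0.039   0.092 ]]
top [ 0.51474789 -0.24653416  0.102     ] [[-0.1021625  -0.00083639  0.102     ]]
```

Run:
```python
from h import *
p,R,o=meas()
Rt=yawR(78.7)
rows(p,R,[(S([-.102,.001,.20]),Rt,5),(S([-.102,.001,.048]),Rt,7)],-.65)
```

```text
[{"dx": 0.34, "dy": 0.11, "dz": 0.73, "rx": -0.0, "ry": 0.0, "rz": 0.0, "fingers": -0.65}, {"dx": 0.34, "dy": 0.11, "dz": 0.73, "rx": -0.0, "ry": 0.0, "rz": 0.0, "fingers": -0.65}, {"dx": 0.34, "dy": 0.11, "dz": 0.73, "rx": -0.0, "ry": 0.0, "rz": 0.0, "fingers": -0.65}, {"dx": 0.34, "dy": 0.11, "dz": 0.73, "rx": -0.0, "ry": 0.0, "rz": 0.0, "fingers": -0.65}, {"dx": 0.34, "dy": 0.11, "dz": 0.73, "rx": -0.0, "ry": 0.0, "rz": 0.0, "fingers": -0.65}, {"dx": 0.0, "dy": -0.0, "dz": 0.72, "rx": 0.0, "ry": 0.0, "rz": 0.0, "fingers": -0.65}, {"dx": 0.0, "dy": -0.0, "dz": 0.72, "rx": 0.0, "ry": 0.0, "rz": 0.0, "fingers": -0.65}, {"dx": 0.0, "dy": -0.0, "dz": 0.72, "rx": 0.0, "ry": 0.0, "rz": 0.0, "fingers": -0.65}, {"dx": 0.0, "dy": -0.0, "dz": 0.72, "rx": 0.0, "ry": 0.0, "rz": 0.0, "fingers": -0.65}, {"dx": 0.0, "dy": -0.0, "dz": 0.72, "rx": 0.0, "ry": 0.0, "rz": 0.0, "fingers": -0.65}, {"dx": 0.0, "dy": -0.0, "dz": 0.72, "rx": 0.0, "ry": 0.0, "rz": 0.0, "fingers": -0.65}, {"dx": 0.0, "dy": -0.0, "dz": 0.72, "rx": 0.0, "ry": 0.0, "rz": 0.0, "fingers": -0.65}]
max 0.73
```

Request:
carry_out([
  {"dx":0.34,"dy":0.11,"dz":0.73,"rx":0,"ry":0.0,"rz":0.0,"fingers":-0.65},
  {"dx":0.34,"dy":0.11,"dz":0.73,"rx":0,"ry":0.0,"rz":0.0,"fingers":-0.65},
  {"dx":0.34,"dy":0.11,"dz":0.73,"rx":0,"ry":0.0,"rz":0.0,"fingers":-0.65},
  {"dx":0.34,"dy":0.11,"dz":0.73,"rx":0,"ry":0.0,"rz":0.0,"fingers":-0.65},
  {"dx":0.34,"dy":0.11,"dz":0.73,"rx":0,"ry":0.0,"rz":0.0,"fingers":-0.65},
  {"dx":0,"dy":0,"dz":0.72,"rx":0,"ry":0.0,"rz":0.0,"fingers":-0.65},
  {"dx":0,"dy":0,"dz":0,"rx":0,"ry":0.0,"rz":0.0,"fingers":-0.65},
])

```text
time_s: 8.85
tool_pos: [0.5135, -0.244, 0.1758]
tool_rot: [-179.7, 0.0, 79.0]
force: [-0.1, 0.5, 0.3]
grip_width: 0.071
```

Run:
```python
from h import *
p,R,o=meas()
Rt=yawR(78.7)
print(p,S([-.102,.001,.048]),o["grip_width"],o["tool_rot"])
rows(p,R,[(S([-.102,.001,.048]),Rt,6)],-.65)
d=imaging.read_camera("wrist"); cv2.imwrite("pics/w7.png",d["color"][:,:,::-1])
```

```text
[ 0.51354776 -0.2439854   0.17580872] [ 0.5152665  -0.24476504  0.048     ] 0.070953722842528 [-1.79746900e+02  1.96944540e-02  7.89844762e+01]
[{"dx": -0.0, "dy": 0.01, "dz": 0.71, "rx": -0.0, "ry": 0.0, "rz": 0.0, "fingers": -0.65}, {"dx": -0.0, "dy": 0.01, "dz": 0.71, "rx": -0.0, "ry": 0.0, "rz": 0.0, "fingers": -0.65}, {"dx": -0.0, "dy": 0.01, "dz": 0.71, "rx": -0.0, "ry": 0.0, "rz": 0.0, "fingers": -0.65}, {"dx": -0.0, "dy": 0.01, "dz": 0.71, "rx": -0.0, "ry": 0.0, "rz": 0.0, "fingers": -0.65}, {"dx": -0.0, "dy": 0.01, "dz": 0.71, "rx": -0.0, "ry": 0.0, "rz": 0.0, "fingers": -0.65}, {"dx": -0.0, "dy": 0.01, "dz": 0.71, "rx": -0.0, "ry": 0.0, "rz": 0.0, "fingers": -0.65}]
max 0.71
```

View pics/w7.png

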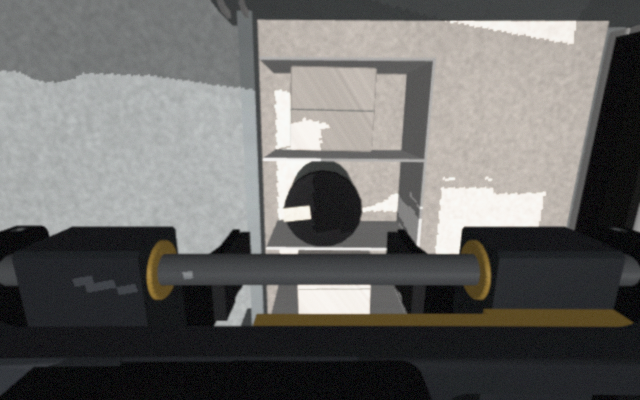

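Run:
```python
from h import *
p,R,o=meas(); d=imaging.read_camera("wrist")
P=wray([[322,208]],p,R,d,.102); print(P,tf([0,0,-ST[2]],P-np.r_[ST[:2],0]))
```

```text
[[ 0.51616253 -0.24187993  0.102     ]] [[-0.1016857   0.00400466  0.102     ]]
```

Request:
carry_out([
  {"dx":0,"dy":0.03,"dz":0.71,"rx":0,"ry":0.0,"rz":0.0,"fingers":-0.65},
  {"dx":0,"dy":0.02,"dz":0.71,"rx":0,"ry":0.0,"rz":0.0,"fingers":-0.65},
  {"dx":0,"dy":0.02,"dz":0.71,"rx":0,"ry":0.0,"rz":0.0,"fingers":-0.65},
  {"dx":0,"dy":0,"dz":0.71,"rx":0,"ry":0.0,"rz":0.0,"fingers":-0.65},
  {"dx":0,"dy":0,"dz":0.71,"rx":0,"ry":0.0,"rz":0.0,"fingers":-0.65},
  {"dx":0,"dy":0,"dz":0.71,"rx":0,"ry":0.0,"rz":0.0,"fingers":-0.65},
  {"dx":0,"dy":0,"dz":0,"rx":0,"ry":0.0,"rz":0.0,"fingers":0.6},
  {"dx":0,"dy":0,"dz":0,"rx":0,"ry":0.0,"rz":0.0,"fingers":0.6},
  {"dx":0,"dy":0,"dz":0,"rx":0,"ry":0.0,"rz":0.0,"fingers":0.6},
], force=20)

```text
time_s: 10.07
tool_pos: [0.5168, -0.2459, 0.051]
tool_rot: [180.0, 0.2, 78.9]
force: [-0.4, 0.4, 2.4]
grip_width: 0.0582
```

Run:
```python
from h import *
p,R,o=meas()
print(o["grip_width"],o["force"])
up=p+[0,0,.2]; 
rows(p,R,[(up,R,8),(np.array([.46,-.02,.25]),yawR(33),8),(np.array([.46,.05,.10]),yawR(-11.2),6)],.6)
```

```text
0.05824758024394354 [-0.43156559  0.39199083  2.42463527]
[{"dx": -0.0, "dy": 0.0, "dz": -0.83, "rx": 0.0, "ry": 0.0, "rz": 0.0, "fingers": 0.6}, {"dx": -0.0, "dy": 0.0, "dz": -0.83, "rx": 0.0, "ry": 0.0, "rz": 0.0, "fingers": 0.6}, {"dx": -0.0, "dy": 0.0, "dz": -0.83, "rx": 0.0, "ry": 0.0, "rz": 0.0, "fingers": 0.6}, {"dx": -0.0, "dy": 0.0, "dz": -0.83, "rx": 0.0, "ry": 0.0, "rz": 0.0, "fingers": 0.6}, {"dx": -0.0, "dy": 0.0, "dz": -0.83, "rx": 0.0, "ry": 0.0, "rz": 0.0, "fingers": 0.6}, {"dx": -0.0, "dy": 0.0, "dz": -0.83, "rx": 0.0, "ry": 0.0, "rz": 0.0, "fingers": 0.6}, {"dx": -0.0, "dy": 0.0, "dz": -0.83, "rx": 0.0, "ry": 0.0, "rz": 0.0, "fingers": 0.6}, {"dx": -0.0, "dy": 0.0, "dz": -0.83, "rx": 0.0, "ry": 0.0, "rz": 0.0, "fingers": 0.6}, {"dx": 0.88, "dy": -0.41, "dz": 0.0, "rx": 0.0, "ry": 0.0, "rz": 0.57, "fingers": 0.6}, {"dx": 0.83, "dy": -0.5, "dz": 0.0, "rx": 0.0, "ry": 0.0, "rz": 0.57, "fingers": 0.6}, {"dx": 0.78, "dy": -0.58, "dz": 0.0, "rx": 0.0, "ry": 0.0, "rz": 0.57, "fingers": 0.6}, {"dx": 0.72, "dy": -0.65, "dz": 0.0, "rx": 0.0, "ry": 0.0, "rz": 0.57, "fingers": 
[... 207 characters left out ...]
, "dz": 0.0, "rx": 0.0, "ry": 0.0, "rz": 0.57, "fingers": 0.6}, {"dx": 0.4, "dy": -0.88, "dz": 0.0, "rx": 0.0, "ry": 0.0, "rz": 0.57, "fingers": 0.6}, {"dx": 0.21, "dy": -0.33, "dz": 0.83, "rx": 0.0, "ry": -0.0, "rz": 0.74, "fingers": 0.6}, {"dx": 0.17, "dy": -0.35, "dz": 0.83, "rx": 0.0, "ry": -0.0, "rz": 0.74, "fingers": 0.6}, {"dx": 0.12, "dy": -0.37, "dz": 0.83, "rx": 0.0, "ry": -0.0, "rz": 0.74, "fingers": 0.6}, {"dx": 0.07, "dy": -0.38, "dz": 0.83, "rx": 0.0, "ry": -0.0, "rz": 0.74, "fingers": 0.6}, {"dx": 0.02, "dy": -0.39, "dz": 0.83, "rx": 0.0, "ry": -0.0, "rz": 0.74, "fingers": 0.6}, {"dx": -0.03, "dy": -0.39, "dz": 0.83, "rx": 0.0, "ry": -0.0, "rz": 0.74, "fingers": 0.6}]
max 0.88
```

Request:
carry_out([
  {"dx":0,"dy":0.0,"dz":-0.4,"rx":0.0,"ry":0.0,"rz":0.0,"fingers":0.6},
  {"dx":0,"dy":0.0,"dz":-0.83,"rx":0.0,"ry":0.0,"rz":0.0,"fingers":0.6},
  {"dx":0,"dy":0.0,"dz":-0.83,"rx":0.0,"ry":0.0,"rz":0.0,"fingers":0.6},
  {"dx":0,"dy":0.0,"dz":-0.83,"rx":0.0,"ry":0.0,"rz":0.0,"fingers":0.6},
  {"dx":0,"dy":0.0,"dz":-0.83,"rx":0.0,"ry":0.0,"rz":0.0,"fingers":0.6},
  {"dx":0,"dy":0.0,"dz":-0.83,"rx":0.0,"ry":0.0,"rz":0.0,"fingers":0.6},
  {"dx":0,"dy":0.0,"dz":-0.83,"rx":0.0,"ry":0.0,"rz":0.0,"fingers":0.6},
  {"dx":0,"dy":0.0,"dz":-0.83,"rx":0.0,"ry":0.0,"rz":0.0,"fingers":0.6},
  {"dx":0,"dy":0.0,"dz":-0.43,"rx":0.0,"ry":0.0,"rz":0.0,"fingers":0.6},
], force=30)

```text
time_s: 11.2
tool_pos: [0.5168, -0.245, 0.251]
tool_rot: [180.0, 0.2, 79.0]
force: [-0.1, 0.3, -2.4]
grip_width: 0.0581
```

Run:
```python
from h import *
d=imaging.read_camera("wrist"); cv2.imwrite("pics/w8.png",d["color"][:,:,::-1])
```

```text
(no output)
```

View pics/w8.png

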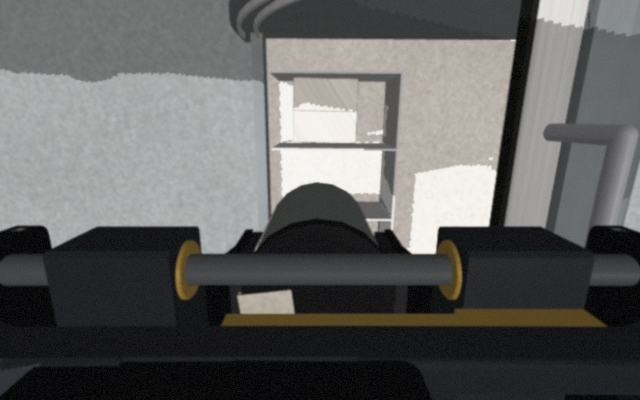

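The tub is held straight between the fingers and the bay is empty. Moving it to a free spot on the bench to regrasp it.

Request:
carry_out([
  {"dx":0.88,"dy":-0.41,"dz":0.0,"rx":0.0,"ry":0.0,"rz":0.57,"fingers":0.6},
  {"dx":0.83,"dy":-0.5,"dz":0.0,"rx":0.0,"ry":0.0,"rz":0.57,"fingers":0.6},
  {"dx":0.78,"dy":-0.58,"dz":0.0,"rx":0.0,"ry":0.0,"rz":0.57,"fingers":0.6},
  {"dx":0.72,"dy":-0.65,"dz":0.0,"rx":0.0,"ry":0.0,"rz":0.57,"fingers":0.6},
  {"dx":0.65,"dy":-0.72,"dz":0.0,"rx":0.0,"ry":0.0,"rz":0.57,"fingers":0.6},
  {"dx":0.57,"dy":-0.78,"dz":0.0,"rx":0.0,"ry":0.0,"rz":0.57,"fingers":0.6},
  {"dx":0.49,"dy":-0.84,"dz":0.0,"rx":0.0,"ry":0.0,"rz":0.57,"fingers":0.6},
  {"dx":0.4,"dy":-0.88,"dz":0.0,"rx":0.0,"ry":0.0,"rz":0.57,"fingers":0.6},
])

```text
time_s: 12.25
tool_pos: [0.4582, -0.0184, 0.2479]
tool_rot: [-180.0, 0.2, 33.2]
force: [0.3, -0.2, -2.5]
grip_width: 0.0575
```

Request:
carry_out([
  {"dx":0.21,"dy":-0.33,"dz":0.83,"rx":0.0,"ry":0,"rz":0.74,"fingers":0.6},
  {"dx":0.17,"dy":-0.35,"dz":0.83,"rx":0.0,"ry":0,"rz":0.74,"fingers":0.6},
  {"dx":0.12,"dy":-0.37,"dz":0.83,"rx":0.0,"ry":0,"rz":0.74,"fingers":0.6},
  {"dx":0.07,"dy":-0.38,"dz":0.83,"rx":0.0,"ry":0,"rz":0.74,"fingers":0.6},
  {"dx":0.02,"dy":-0.39,"dz":0.83,"rx":0.0,"ry":0,"rz":0.74,"fingers":0.6},
  {"dx":-0.03,"dy":-0.39,"dz":0.83,"rx":0.0,"ry":0,"rz":0.74,"fingers":0.6},
  {"dx":0,"dy":0,"dz":0,"rx":0.0,"ry":0,"rz":0,"fingers":0.6},
])

```text
time_s: 13.12
tool_pos: [0.4557, 0.0512, 0.0973]
tool_rot: [179.9, 0.4, -10.8]
force: [0.4, 0.6, -3.0]
grip_width: 0.0574
```

Run:
```python
from h import *
p,R,o=meas()
print(o["time_s"],p,o["tool_rot"],o["qpos"].round(1),o["grip_width"])
rows(p,R,[(np.r_[p[:2],.0365],yawR(o["tool_rot"][2]),5),(np.r_[p[:2],.0305],yawR(o["tool_rot"][2]),2)],.6)
d=imaging.read_camera("scene"); cv2.imwrite("pics/s9.png",d["color"][:,:,::-1])
```

```text
13.125 [0.45565703 0.05123418 0.09725753] [179.89072189   0.39552548 -10.83934797] [  41.2    4.7  -52.   116.2    4.2   61.4 -113.6] 0.0574304576486272
[{"dx": 0.0, "dy": -0.0, "dz": 0.41, "rx": 0.0, "ry": 0.01, "rz": 0.0, "fingers": 0.6}, {"dx": 0.0, "dy": -0.0, "dz": 0.41, "rx": 0.0, "ry": 0.01, "rz": 0.0, "fingers": 0.6}, {"dx": 0.0, "dy": -0.0, "dz": 0.41, "rx": 0.0, "ry": 0.01, "rz": 0.0, "fingers": 0.6}, {"dx": 0.0, "dy": -0.0, "dz": 0.41, "rx": 0.0, "ry": 0.01, "rz": 0.0, "fingers": 0.6}, {"dx": 0.0, "dy": -0.0, "dz": 0.41, "rx": 0.0, "ry": 0.01, "rz": 0.0, "fingers": 0.6}, {"dx": -0.0, "dy": -0.0, "dz": 0.1, "rx": 0.0, "ry": 0.0, "rz": 0.0, "fingers": 0.6}, {"dx": -0.0, "dy": -0.0, "dz": 0.1, "rx": 0.0, "ry": 0.0, "rz": 0.0, "fingers": 0.6}]
max 0.41
```

View pics/s9.png

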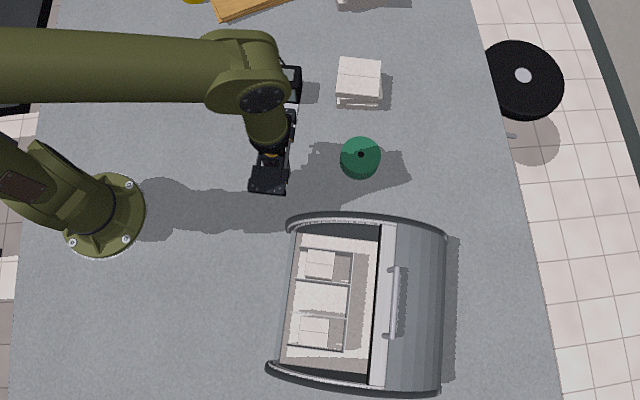

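The tub is held clear over the bench and the cartons look untouched in the store. Lowering and releasing.

Request:
carry_out([
  {"dx":0.0,"dy":0,"dz":0.41,"rx":0.0,"ry":0.01,"rz":0.0,"fingers":0.6},
  {"dx":0.0,"dy":0,"dz":0.41,"rx":0.0,"ry":0.01,"rz":0.0,"fingers":0.6},
  {"dx":0.0,"dy":0,"dz":0.41,"rx":0.0,"ry":0.01,"rz":0.0,"fingers":0.6},
  {"dx":0.0,"dy":0,"dz":0.41,"rx":0.0,"ry":0.01,"rz":0.0,"fingers":0.6},
  {"dx":0.0,"dy":0,"dz":0.41,"rx":0.0,"ry":0.01,"rz":0.0,"fingers":0.6},
  {"dx":0,"dy":0,"dz":0.1,"rx":0.0,"ry":0.0,"rz":0.0,"fingers":0.6},
  {"dx":0,"dy":0,"dz":0.05,"rx":0.0,"ry":0.0,"rz":0.0,"fingers":0.6},
])

```text
time_s: 14.05
tool_pos: [0.4582, 0.0504, 0.0329]
tool_rot: [179.9, -0.4, -11.1]
force: [-0.4, -0.5, -1.2]
grip_width: 0.0581
```

Run:
```python
from h import *
p,R,o=meas()
print(o["time_s"],p,o["tool_rot"],o["force"],o["grip_width"])
```

```text
14.05 [0.45819092 0.05039352 0.03294975] [179.90674891  -0.3828762  -11.05001342] [-0.37262685 -0.51052406 -1.18515084] 0.05810845354574504
```

Request:
carry_out([
  {"dx":0.0,"dy":0,"dz":0.05,"rx":0.0,"ry":0,"rz":0.0,"fingers":0.6},
  {"dx":0.0,"dy":0,"dz":0,"rx":0.0,"ry":0,"rz":0.0,"fingers":-0.7},
  {"dx":0.0,"dy":0,"dz":0,"rx":0.0,"ry":0,"rz":0.0,"fingers":-0.7},
  {"dx":0.0,"dy":0,"dz":-0.8,"rx":0.0,"ry":0,"rz":0.0,"fingers":-0.7},
  {"dx":0.0,"dy":0,"dz":-0.8,"rx":0.0,"ry":0,"rz":0.0,"fingers":-0.7},
  {"dx":0.0,"dy":0,"dz":-0.8,"rx":0.0,"ry":0,"rz":0.0,"fingers":-0.7},
  {"dx":-0.4,"dy":0,"dz":-0.8,"rx":0.0,"ry":0,"rz":0.0,"fingers":-0.7},
  {"dx":-0.6,"dy":0,"dz":-0.8,"rx":0.0,"ry":0,"rz":0.0,"fingers":-0.7},
  {"dx":0,"dy":0,"dz":0,"rx":0.0,"ry":0,"rz":0.0,"fingers":-0.7},
])

```text
time_s: 15.18
tool_pos: [0.4289, 0.0563, 0.1532]
tool_rot: [179.8, -0.7, -11.1]
force: [-0.3, 0.4, -0.8]
grip_width: 0.0739
```

Run:
```python
from h import *
p,R,o=meas()
print(o["time_s"],p.tolist(),o["tool_rot"].tolist(),o["force"],o["qpos"].round(1))
d=imaging.read_camera("wrist"); cv2.imwrite("pics/w10.png",d["color"][:,:,::-1])
```

```text
15.175 [0.42892272250116126, 0.05634782033108276, 0.15319531930986044] [179.7693705231238, -0.6827309877458503, -11.057966585967721] [-0.34394666  0.38448577 -0.84171892] [  44.2   -6.7  -51.7  116.4   -5.2   67.3 -106.4]
```

View pics/w10.png

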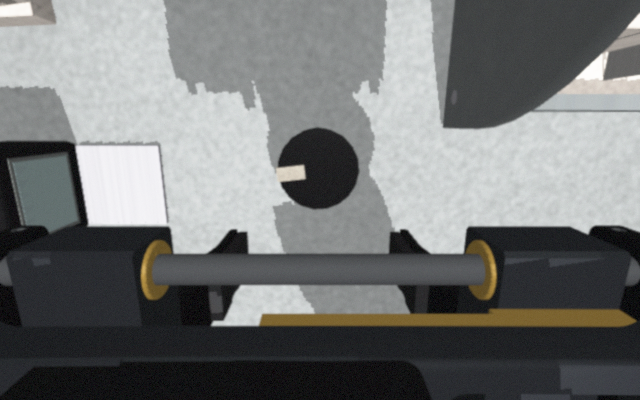

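Run:
```python
from h import *
im=cv2.imread("pics/w10.png")[:,:,::-1]
save(im,265,120,110,100,7,"pics/w10c.png")
save(im,65,130,120,100,6,"pics/w10d.png")
```

```text
(no output)
```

View pics/w10c.png

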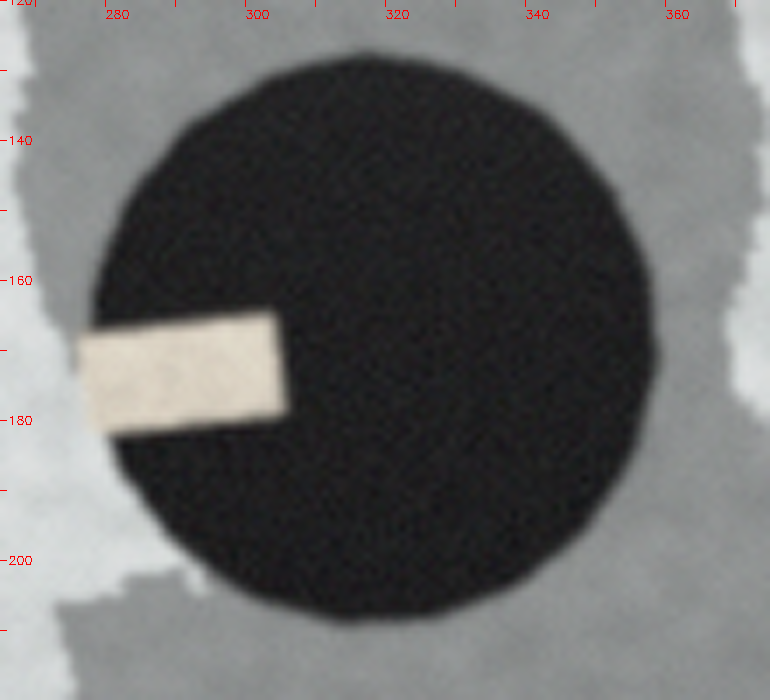

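View pics/w10d.png

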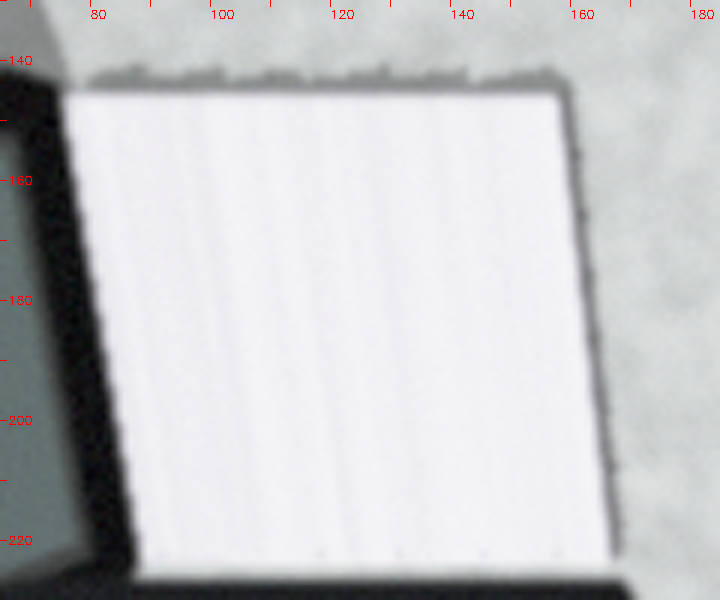

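Run:
```python
from h import *
p=np.array([0.42892272250116126, 0.05634782033108276, 0.15319531930986044]);R=Ro.from_euler("xyz",[179.7693705231238, -0.6827309877458503, -11.057966585967721],degrees=True)
d=imaging.read_camera("wrist")
L=wray([[318.5,168.1],[277.3,175],[305.3,171.7],[278,168],[359,168],[318.5,127.5],[318.5,208.7]],p,R,d,.082)
print(L.round(4)); a=lambda v:np.degrees(np.arctan2(v[1],v[0]))
print("strip",a(L[1]-L[2]),a(L[1]-L[0]),a(L[2]-L[0]), "diam",np.linalg.norm(L[3]-L[4]),np.linalg.norm(L[5]-L[6]))
Q=wray([[76,145.5],[158.3,145.5],[167.8,223],[87.5,224]],p,R,d,.006)
print(Q.round(4),"edges",a(Q[0]-Q[1]),a(Q[0]-Q[3]),a(Q[1]-Q[2]),np.linalg.norm(Q[0]-Q[1]))
s=np.r_[Q[0]-Q[1]];s/=np.linalg.norm(s); n=np.array([s[1],-s[0],0])
print("plate centre wrist",(Q[0]+Q[1])/2-n*.038*np.sign(n[0]), "from top+scene",SC)
```

```text
[[0.4603 0.0511 0.082 ]
 [0.4611 0.081  0.082 ]
 [0.4596 0.0608 0.082 ]
 [0.4659 0.0794 0.082 ]
 [0.4548 0.0228 0.082 ]
 [0.4879 0.0457 0.082 ]
 [0.4309 0.0569 0.082 ]]
strip 85.63561335889041 88.42278070468632 94.18923493929948 diam 0.05768606398753537 0.05812379533205613
[[0.5134 0.268  0.006 ]
 [0.4991 0.1941 0.006 ]
 [0.4254 0.2079 0.006 ]
 [0.4395 0.2846 0.006 ]] edges 78.99578616391373 -12.592322579675335 -10.585218829348337 0.0752937908264317
plate centre wrist [0.46893678 0.23834522 0.006     ] from top+scene [0.4709 0.2352 1.3752]
```

Run:
```python
from h import *
p,R,o=meas()
rows(p,R,[(np.array([.463,.203,.16]),yawR(79),10)],-.7)
```

```text
[{"dx": 0.02, "dy": -0.5, "dz": -0.03, "rx": 0.0, "ry": -0.0, "rz": -0.9, "fingers": -0.7}, {"dx": 0.1, "dy": -0.49, "dz": -0.03, "rx": 0.0, "ry": -0.0, "rz": -0.9, "fingers": -0.7}, {"dx": 0.17, "dy": -0.47, "dz": -0.03, "rx": 0.0, "ry": -0.0, "rz": -0.9, "fingers": -0.7}, {"dx": 0.25, "dy": -0.44, "dz": -0.03, "rx": 0.0, "ry": -0.0, "rz": -0.9, "fingers": -0.7}, {"dx": 0.31, "dy": -0.4, "dz": -0.03, "rx": 0.0, "ry": -0.0, "rz": -0.9, "fingers": -0.7}, {"dx": 0.37, "dy": -0.34, "dz": -0.03, "rx": 0.0, "ry": -0.0, "rz": -0.9, "fingers": -0.7}, {"dx": 0.42, "dy": -0.28, "dz": -0.03, "rx": 0.0, "ry": -0.0, "rz": -0.9, "fingers": -0.7}, {"dx": 0.46, "dy": -0.21, "dz": -0.03, "rx": 0.0, "ry": -0.0, "rz": -0.9, "fingers": -0.7}, {"dx": 0.48, "dy": -0.14, "dz": -0.03, "rx": 0.0, "ry": -0.0, "rz": -0.9, "fingers": -0.7}, {"dx": 0.5, "dy": -0.06, "dz": -0.03, "rx": 0.0, "ry": -0.0, "rz": -0.9, "fingers": -0.7}]
max 0.9
```

Request:
carry_out([
  {"dx":0.02,"dy":-0.5,"dz":-0.03,"rx":0.0,"ry":0,"rz":-0.9,"fingers":-0.7},
  {"dx":0.1,"dy":-0.49,"dz":-0.03,"rx":0.0,"ry":0,"rz":-0.9,"fingers":-0.7},
  {"dx":0.17,"dy":-0.47,"dz":-0.03,"rx":0.0,"ry":0,"rz":-0.9,"fingers":-0.7},
  {"dx":0.25,"dy":-0.44,"dz":-0.03,"rx":0.0,"ry":0,"rz":-0.9,"fingers":-0.7},
  {"dx":0.31,"dy":-0.4,"dz":-0.03,"rx":0.0,"ry":0,"rz":-0.9,"fingers":-0.7},
  {"dx":0.37,"dy":-0.34,"dz":-0.03,"rx":0.0,"ry":0,"rz":-0.9,"fingers":-0.7},
  {"dx":0.42,"dy":-0.28,"dz":-0.03,"rx":0.0,"ry":0,"rz":-0.9,"fingers":-0.7},
  {"dx":0.46,"dy":-0.21,"dz":-0.03,"rx":0.0,"ry":0,"rz":-0.9,"fingers":-0.7},
  {"dx":0.48,"dy":-0.14,"dz":-0.03,"rx":0.0,"ry":0,"rz":-0.9,"fingers":-0.7},
  {"dx":0.5,"dy":-0.06,"dz":-0.03,"rx":0.0,"ry":0,"rz":-0.9,"fingers":-0.7},
  {"dx":0,"dy":0,"dz":0,"rx":0.0,"ry":0,"rz":0,"fingers":-0.7},
])

```text
time_s: 16.65
tool_pos: [0.4622, 0.2044, 0.1591]
tool_rot: [179.8, 0.0, 79.0]
force: [-0.3, -0.7, -0.0]
grip_width: 0.074
```

Run:
```python
from h import *
p,R,o=meas()
print(o["time_s"],p.tolist(),o["tool_rot"].tolist(),o["qpos"].round(1))
d=imaging.read_camera("wrist"); cv2.imwrite("pics/w11.png",d["color"][:,:,::-1])
save(d["color"],255,110,130,110,6,"pics/w11c.png")
d=imaging.read_camera("top"); cv2.imwrite("pics/t11.png",d["color"][:,:,::-1])
save(d["color"],120,180,220,110,3,"pics/t11c.png")
```

```text
16.65 [0.4622283639267155, 0.20438000120150782, 0.15908678726760236] [179.76638483896465, 0.004032931683980997, 78.96480868065822] [ 31.2   9.2 -62.1 106.6   8.9  69.1 -44.8]
```

View pics/w11c.png

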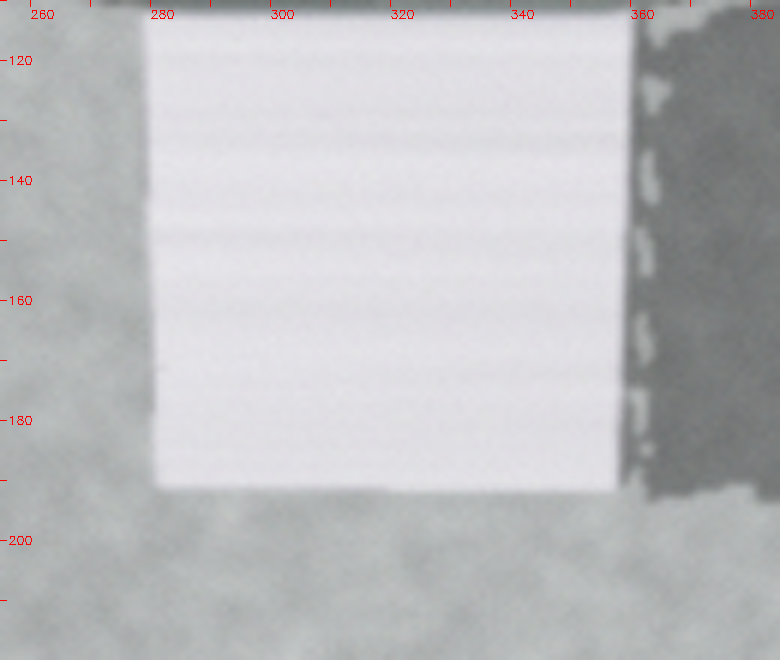

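View pics/t11c.png

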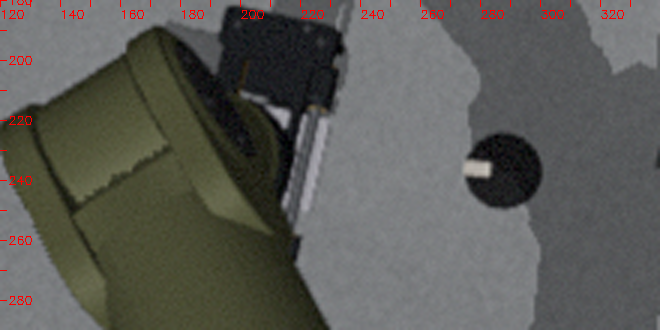

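Run:
```python
from h import *
p,R,o=meas();d=imaging.read_camera("wrist")
q=.038;pl=[[q,q,.006],[q,-q,.006],[-q,q,.006],[-q,-q,.006]]
m=np.array([[279.5,112],[360.3,112],[281.2,191.3],[357.7,191.7]])
r=least_squares(lambda s:(wproj(tf(s,pl),p,R,d)-m).ravel(),SC)
print(r.x,np.degrees(r.x[2]),r.fun.reshape(-1,2).round(2).tolist())
D=cam("top");E=D["extrinsics"];n=cv2.undistortPoints(np.array([[[288.3,237.]]]),D["mtx"],D["dist_coeffs"])[0,0]
c=-E[:3,:3].T@E[:3,3]; rr=E[:3,:3].T@np.r_[n,1]; print("tub top cam",c+rr*(.082-c[2])/rr[2])
```

```text
[0.470016   0.23724212 1.37051804] 78.52489948666411 [[-0.88, -0.61], [0.81, -0.29], [-0.52, 0.65], [0.59, 0.45]]
tub top cam [0.45894798 0.04649022 0.082     ]
```

```bash
cat > fit.py <<'E'
from h import *
d=imaging.read_camera("wrist")
p11,R11,o=meas()
p10=np.array([0.42892272250116126, 0.05634782033108276, 0.15319531930986044]);R10=Ro.from_euler("xyz",[179.7693705231238, -0.6827309877458503, -11.057966585967721],degrees=True)
q=.038;PL=lambda s:tf(s,[[q,q,.006],[q,-q,.006],[-q,q,.006],[-q,-q,.006]])
m11=np.array([[279.5,112],[360.3,112],[281.2,191.3],[357.7,191.7]])
m10=np.array([[158.3,145.5],[76,145.5]]) # (-q,-q),(q,-q)
lid=np.array([[278.2,168.1],[359,168.1],[318.5,127.5],[318.5,208.7]])
mtop=np.array([[193.3,244.2],[200.8,212.5],[222.7,250.3],[229.7,220]])
T0=d["tool_from_camera"].copy()
def res(v):
    s=v[:3];tub=np.array([v[3],v[4],.082]);d["tool_from_camera"]=T=T0.copy()
    T[:3,:3]=Ro.from_rotvec(v[8:11]).as_matrix()@T0[:3,:3];T[:3,3]+=v[5:8]
    r=[(wproj(PL(s),p11,R11,d)-m11).ravel()]
    P=PL(s); r.append((wproj(P[[3,1]],p10,R10,d)-m10).ravel())
    t=np.linspace(0,2*np.pi,72,endpoint=False);C=wproj(tub+.0295*np.c_[np.cos(t),np.sin(t),0*t],p10,R10,d)
    r.append([C[:,0].min()-278,C[:,0].max()-359,C[:,1].min()-127.5,C[:,1].max()-208.7])
    off=np.r_[v[11:13],0]
    r.append((proj("top",PL(s)+off)-mtop).ravel()); r.append(proj("top",tub+off)[0]-[288.3,237])
    r.append([(v[4]-.0507)/.0005]); r.append(v[5:8]/.002); r.append(v[8:11]/.006); r.append(v[11:13]/.003)
    return np.concatenate([np.ravel(x) for x in r])
r=least_squares(res,np.r_[SC,.459,.0507,np.zeros(8)])
print(r.x[:3],np.degrees(r.x[2]),"tub",r.x[3:5],"camT",r.x[5:8],np.degrees(r.x[8:11]),"top off",r.x[11:])
print(r.fun.round(2).tolist())
d["tool_from_camera"]=T0
sd=np.sqrt(np.diag(np.linalg.inv(r.jac.T@r.jac)));print(sd[:5])
E
python3 fit.py
```

```text
[0.47160671 0.23725072 1.37485399] 78.77333105481252 tub [0.46207918 0.05031828] camT [ 0.00027422 -0.00036349 -0.00148989] [-0.21076958  0.08876511 -0.10499161] top off [-0.00183768 -0.00221019]
[-0.62, -0.49, 0.53, -0.36, -0.13, 0.32, 0.53, -0.13, 0.72, 0.32, -0.03, -0.14, -1.03, 0.21, -0.14, 0.56, -0.49, -0.37, -0.84, 0.62, 0.74, 0.17, 0.75, -0.31, -0.7, -0.58, -0.76, 0.14, -0.18, -0.74, -0.61, 0.26, -0.31, -0.61, -0.74]
[0.00065177 0.00081078 0.00841316 0.00086974 0.0004372 ]
```

Run:
```python
from h import *
p,R,o=meas()
Rt=yawR(86)
rows(p,R,[(np.array([.4608,.0505,.15]),Rt,6),(np.array([.4608,.0505,.034]),Rt,5)],-.7)
```

```text
[{"dx": -0.83, "dy": 0.15, "dz": 0.06, "rx": 0.01, "ry": 0.0, "rz": -0.12, "fingers": -0.7}, {"dx": -0.83, "dy": 0.14, "dz": 0.06, "rx": 0.01, "ry": 0.0, "rz": -0.12, "fingers": -0.7}, {"dx": -0.84, "dy": 0.12, "dz": 0.06, "rx": 0.01, "ry": 0.0, "rz": -0.12, "fingers": -0.7}, {"dx": -0.84, "dy": 0.1, "dz": 0.06, "rx": 0.01, "ry": 0.0, "rz": -0.12, "fingers": -0.7}, {"dx": -0.84, "dy": 0.08, "dz": 0.06, "rx": 0.01, "ry": 0.0, "rz": -0.12, "fingers": -0.7}, {"dx": -0.84, "dy": 0.07, "dz": 0.06, "rx": 0.01, "ry": 0.0, "rz": -0.12, "fingers": -0.7}, {"dx": 0.0, "dy": -0.0, "dz": 0.77, "rx": 0.0, "ry": 0.0, "rz": 0.0, "fingers": -0.7}, {"dx": 0.0, "dy": -0.0, "dz": 0.77, "rx": 0.0, "ry": 0.0, "rz": 0.0, "fingers": -0.7}, {"dx": 0.0, "dy": -0.0, "dz": 0.77, "rx": 0.0, "ry": 0.0, "rz": 0.0, "fingers": -0.7}, {"dx": 0.0, "dy": -0.0, "dz": 0.77, "rx": 0.0, "ry": 0.0, "rz": 0.0, "fingers": -0.7}, {"dx": 0.0, "dy": -0.0, "dz": 0.77, "rx": 0.0, "ry": 0.0, "rz": 0.0, "fingers": -0.7}]
max 0.84
```

Request:
carry_out([
  {"dx":-0.83,"dy":0.15,"dz":0.06,"rx":0.01,"ry":0.0,"rz":-0.12,"fingers":-0.7},
  {"dx":-0.83,"dy":0.14,"dz":0.06,"rx":0.01,"ry":0.0,"rz":-0.12,"fingers":-0.7},
  {"dx":-0.84,"dy":0.12,"dz":0.06,"rx":0.01,"ry":0.0,"rz":-0.12,"fingers":-0.7},
  {"dx":-0.84,"dy":0.1,"dz":0.06,"rx":0.01,"ry":0.0,"rz":-0.12,"fingers":-0.7},
  {"dx":-0.84,"dy":0.08,"dz":0.06,"rx":0.01,"ry":0.0,"rz":-0.12,"fingers":-0.7},
  {"dx":-0.84,"dy":0.07,"dz":0.06,"rx":0.01,"ry":0.0,"rz":-0.12,"fingers":-0.7},
  {"dx":0,"dy":0,"dz":0,"rx":0,"ry":0.0,"rz":0,"fingers":-0.7},
])

```text
time_s: 17.82
tool_pos: [0.4609, 0.0488, 0.1496]
tool_rot: [-179.8, 0.2, 85.8]
force: [-0.4, 0.0, 0.0]
grip_width: 0.0739
```

Run:
```python
from h import *
p,R,o=meas()
Rt=yawR(86); print(p,o["tool_rot"])
rows(p,R,[(np.array([.4608,.0505,.034]),Rt,5)],-.7)
d=imaging.read_camera("wrist"); print(wproj([[.4608,.0505,.082]],p,R,d)); cv2.imwrite("pics/w12.png",d["color"][:,:,::-1])
```

```text
[0.46089486 0.04875489 0.14959021] [-179.77310373    0.19247402   85.82290097]
[{"dx": 0.01, "dy": 0.0, "dz": 0.77, "rx": -0.0, "ry": 0.0, "rz": -0.0, "fingers": -0.7}, {"dx": 0.01, "dy": 0.0, "dz": 0.77, "rx": -0.0, "ry": 0.0, "rz": -0.0, "fingers": -0.7}, {"dx": 0.01, "dy": 0.0, "dz": 0.77, "rx": -0.0, "ry": 0.0, "rz": -0.0, "fingers": -0.7}, {"dx": 0.01, "dy": -0.0, "dz": 0.77, "rx": -0.0, "ry": 0.0, "rz": -0.0, "fingers": -0.7}, {"dx": 0.01, "dy": -0.0, "dz": 0.77, "rx": -0.0, "ry": 0.0, "rz": -0.0, "fingers": -0.7}]
max 0.77
[[319.74729563 212.33379489]]
```

View pics/w12.png

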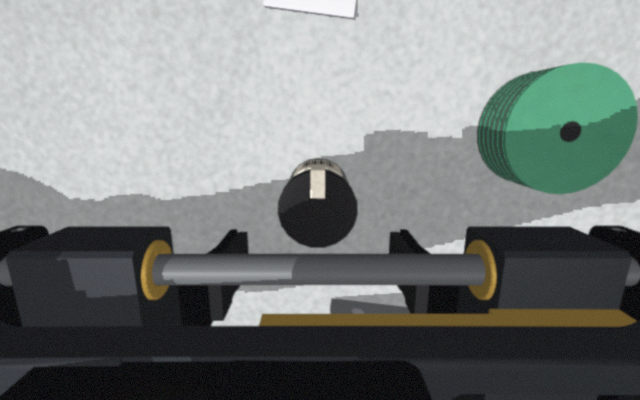

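Run:
```python
from h import *
im=cv2.imread("pics/w12.png")[:,:,::-1]
save(im,270,150,96,70,8,"pics/w12c.png")
```

```text
(no output)
```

View pics/w12c.png

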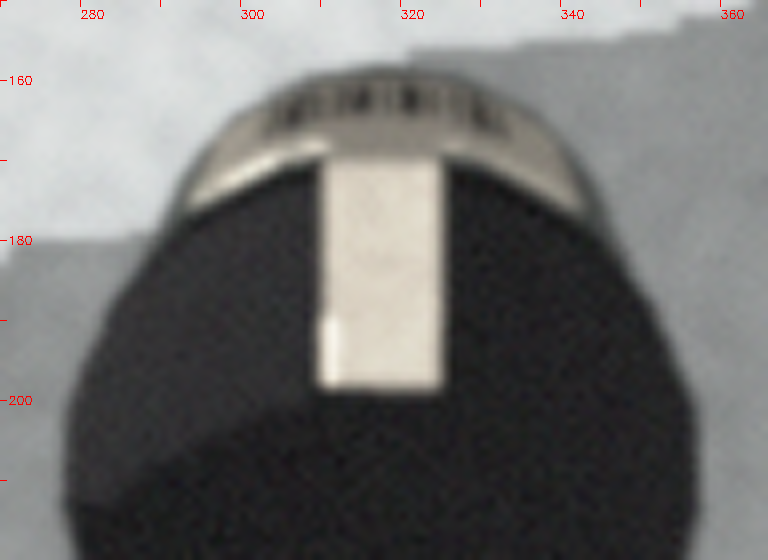

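Request:
carry_out([
  {"dx":0.02,"dy":-0.02,"dz":0.77,"rx":0,"ry":0.0,"rz":0,"fingers":-0.7},
  {"dx":0.02,"dy":-0.02,"dz":0.77,"rx":0,"ry":0.0,"rz":0,"fingers":-0.7},
  {"dx":0.02,"dy":0.0,"dz":0.77,"rx":0,"ry":0.0,"rz":0,"fingers":-0.7},
  {"dx":0.01,"dy":0,"dz":0.77,"rx":0,"ry":0.0,"rz":0,"fingers":-0.7},
  {"dx":0.01,"dy":0,"dz":0.77,"rx":0,"ry":0.0,"rz":0,"fingers":-0.7},
  {"dx":0,"dy":0,"dz":0,"rx":0,"ry":0.0,"rz":0,"fingers":0.6},
  {"dx":0,"dy":0,"dz":0,"rx":0,"ry":0.0,"rz":0,"fingers":0.6},
  {"dx":0,"dy":0,"dz":0,"rx":0,"ry":0.0,"rz":0,"fingers":0.6},
], force=25)

```text
time_s: 18.88
tool_pos: [0.4603, 0.054, 0.0353]
tool_rot: [-179.9, 0.1, 86.1]
force: [-1.1, 1.7, 0.9]
grip_width: 0.0584
```

Run:
```python
from h import *
p,R,o=meas()
print(p,o["tool_rot"],o["force"],o["grip_width"])
Rt=yawR(79.1)
up=p+[0,0,.06]
# tub rel to tool along world y: tub y .0505 vs tool y
dy=.0505-p[1]; print("dy",dy)
t=np.array([.471,.2375-dy,0])
rows(p,R,[(up,R,3),(t+[0,0,p[2]+.06],Rt,8),(t+[0,0,p[2]+.026],Rt,2)],.6)
```

```text
[0.46031429 0.05401847 0.03528127] [-1.79877836e+02  1.09767634e-01  8.61415612e+01] [-1.07851861  1.66624367  0.89854525] 0.058358250455667206
dy -0.0035184722189795375
[{"dx": -0.0, "dy": -0.0, "dz": -0.67, "rx": 0.0, "ry": 0.0, "rz": 0.0, "fingers": 0.6}, {"dx": -0.0, "dy": -0.0, "dz": -0.67, "rx": 0.0, "ry": 0.0, "rz": 0.0, "fingers": 0.6}, {"dx": -0.0, "dy": -0.0, "dz": -0.67, "rx": 0.0, "ry": 0.0, "rz": 0.0, "fingers": 0.6}, {"dx": 0.78, "dy": -0.01, "dz": -0.0, "rx": -0.0, "ry": 0.0, "rz": 0.09, "fingers": 0.6}, {"dx": 0.78, "dy": -0.02, "dz": -0.0, "rx": -0.0, "ry": 0.0, "rz": 0.09, "fingers": 0.6}, {"dx": 0.78, "dy": -0.03, "dz": -0.0, "rx": -0.0, "ry": 0.0, "rz": 0.09, "fingers": 0.6}, {"dx": 0.78, "dy": -0.04, "dz": -0.0, "rx": -0.0, "ry": 0.0, "rz": 0.09, "fingers": 0.6}, {"dx": 0.78, "dy": -0.06, "dz": -0.0, "rx": -0.0, "ry": 0.0, "rz": 0.09, "fingers": 0.6}, {"dx": 0.78, "dy": -0.07, "dz": -0.0, "rx": -0.0, "ry": 0.0, "rz": 0.09, "fingers": 0.6}, {"dx": 0.78, "dy": -0.08, "dz": -0.0, "rx": -0.0, "ry": 0.0, "rz": 0.09, "fingers": 0.6}, {"dx": 0.78, "dy": -0.09, "dz": -0.0, "rx": -0.0, "ry": 0.0, "rz": 0.09, "fingers": 0.6}, {"dx": 0.0, "dy": -0.0, "dz": 0.57, "rx": 0.0, "ry": 0.0, "rz": 0.0, "fingers": 0.6}]
[{"dx": 0.0, "dy": -0.0, "dz": 0.57, "rx": 0.0, "ry": 0.0, "rz": 0.0, "fingers": 0.6}]
max 0.78
```

Request:
carry_out([
  {"dx":0,"dy":0,"dz":-0.67,"rx":0.0,"ry":0.0,"rz":0.0,"fingers":0.6},
  {"dx":0,"dy":0,"dz":-0.67,"rx":0.0,"ry":0.0,"rz":0.0,"fingers":0.6},
  {"dx":0,"dy":0,"dz":-0.67,"rx":0.0,"ry":0.0,"rz":0.0,"fingers":0.6},
  {"dx":0.78,"dy":-0.01,"dz":0,"rx":0,"ry":0.0,"rz":0.09,"fingers":0.6},
  {"dx":0.78,"dy":-0.02,"dz":0,"rx":0,"ry":0.0,"rz":0.09,"fingers":0.6},
  {"dx":0.78,"dy":-0.03,"dz":0,"rx":0,"ry":0.0,"rz":0.09,"fingers":0.6},
  {"dx":0.78,"dy":-0.04,"dz":0,"rx":0,"ry":0.0,"rz":0.09,"fingers":0.6},
  {"dx":0.78,"dy":-0.06,"dz":0,"rx":0,"ry":0.0,"rz":0.09,"fingers":0.6},
  {"dx":0.78,"dy":-0.07,"dz":0,"rx":0,"ry":0.0,"rz":0.09,"fingers":0.6},
  {"dx":0.78,"dy":-0.08,"dz":0,"rx":0,"ry":0.0,"rz":0.09,"fingers":0.6},
  {"dx":0.78,"dy":-0.09,"dz":0,"rx":0,"ry":0.0,"rz":0.09,"fingers":0.6},
  {"dx":0.0,"dy":0,"dz":0,"rx":0.0,"ry":0.0,"rz":0.0,"fingers":0.6},
])

```text
time_s: 20.38
tool_pos: [0.4703, 0.243, 0.0947]
tool_rot: [-179.8, 0.1, 79.1]
force: [0.7, 0.2, -3.2]
grip_width: 0.058
```

Run:
```python
from h import *
p,R,o=meas()
print(o["time_s"],p,o["tool_rot"],o["force"],o["grip_width"])
d=imaging.read_camera("wrist"); cv2.imwrite("pics/w13.png",d["color"][:,:,::-1])
d=imaging.read_camera("scene"); save(d["color"],230,40,110,110,6,"pics/s13.png")
d=imaging.read_camera("top"); save(d["color"],120,180,150,100,5,"pics/t13.png")
```

```text
20.375 [0.47027977 0.24300186 0.09469003] [-1.79800881e+02  6.27447756e-02  7.91199711e+01] [ 0.65212382  0.21395611 -3.18326934] 0.058026004031068154
```

View pics/w13.png

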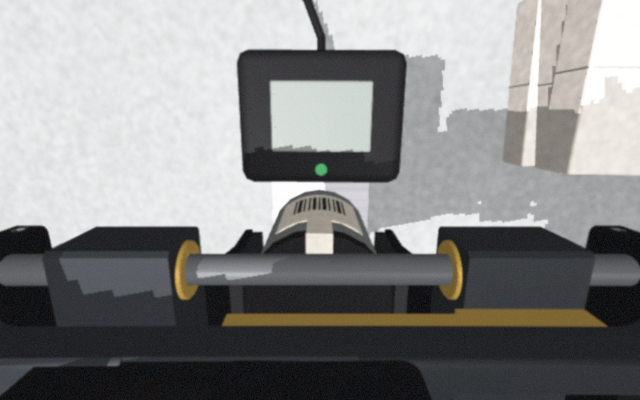

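View pics/s13.png

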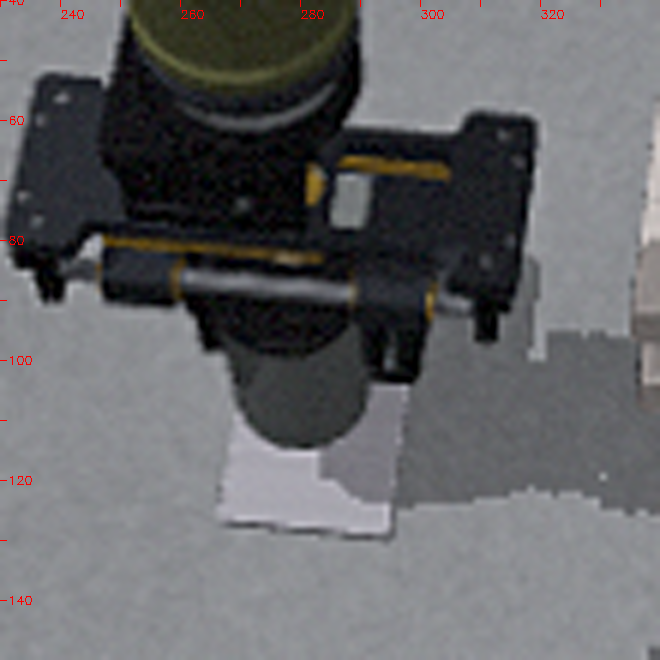

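View pics/t13.png

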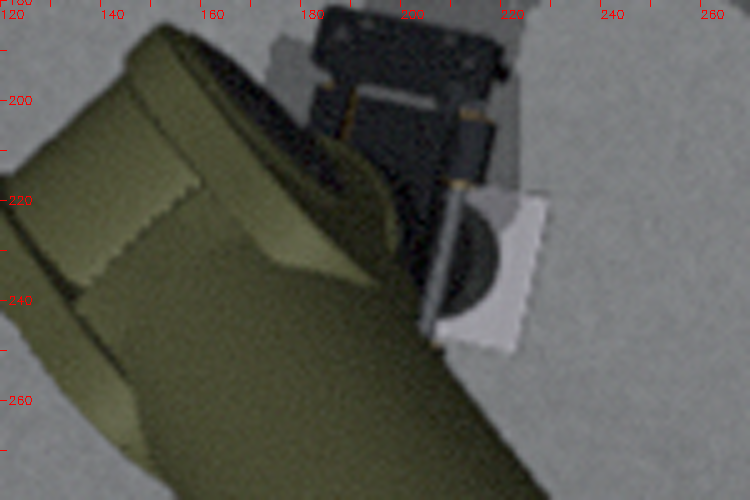

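Request:
carry_out([
  {"dx":-0.05,"dy":0.02,"dz":0.4,"rx":0.0,"ry":0.0,"rz":0.0,"fingers":0.6},
  {"dx":-0.02,"dy":0,"dz":0.4,"rx":0.0,"ry":0.0,"rz":0.0,"fingers":0.6},
  {"dx":0,"dy":0,"dz":0.4,"rx":0.0,"ry":0.0,"rz":0.0,"fingers":0.6},
  {"dx":0,"dy":0,"dz":0.3,"rx":0.0,"ry":0.0,"rz":0.0,"fingers":0.6},
  {"dx":0,"dy":0,"dz":0.13,"rx":0.0,"ry":0.0,"rz":0.0,"fingers":0.6},
  {"dx":0,"dy":0,"dz":0.05,"rx":0.0,"ry":0.0,"rz":0.0,"fingers":0.6},
  {"dx":0,"dy":0,"dz":0,"rx":0.0,"ry":0.0,"rz":0.0,"fingers":0.6},
])

```text
time_s: 21.4
tool_pos: [0.4709, 0.2389, 0.0439]
tool_rot: [-179.8, 0.1, 78.9]
force: [-1.0, -0.3, -2.2]
grip_width: 0.0582
```

Run:
```python
from h import *
p,R,o=meas()
print(o["time_s"],p,o["tool_rot"],o["force"],o["grip_width"])
```

```text
21.4 [0.47088393 0.23886754 0.04390719] [-1.79809795e+02  1.33379493e-01  7.89429984e+01] [-1.0349519  -0.34507597 -2.17397229] 0.05815344936515656
```

Request:
carry_out([
  {"dx":0,"dy":0,"dz":0.04,"rx":0.0,"ry":0.0,"rz":0.0,"fingers":0.6},
  {"dx":0,"dy":0,"dz":0,"rx":0.0,"ry":0.0,"rz":0.0,"fingers":0.6},
])

```text
time_s: 21.65
tool_pos: [0.4708, 0.2387, 0.0426]
tool_rot: [-179.8, 0.1, 78.9]
force: [-0.7, -0.2, -1.9]
grip_width: 0.0581
```

Run:
```python
from h import *
p,R,o=meas()
print(o["time_s"],p,o["tool_rot"],o["force"],o["grip_width"])
for i in range(3):
    d=imaging.read_camera("wrist"); print(sensors.get_obs()["tool_pos"],sensors.get_obs()["force"])
cv2.imwrite("pics/w14.png",d["color"][:,:,::-1])
```

```text
21.65 [0.47079733 0.23865591 0.04264341] [-1.79807178e+02  1.47457592e-01  7.89289863e+01] [-0.68959167 -0.23378465 -1.94726882] 0.0580656132863443
[0.4708104  0.23868348 0.04265535] [-0.10974091 -0.26317486 -2.11744604]
[0.47079915 0.23868615 0.04264969] [ 0.18676037 -0.63797614 -1.73106154]
[0.47078352 0.23870353 0.04263391] [-0.27157448 -0.52380729 -1.70355384]
```

View pics/w14.png

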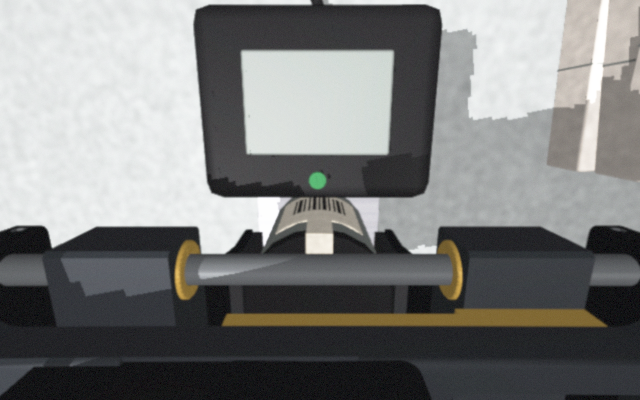

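Run:
```python
from h import *
im=cv2.imread("pics/w14.png")[:,:,::-1]
save(im,200,160,240,90,3,"pics/w14c.png")
p,R,o=meas();d=imaging.read_camera("wrist")
for T in (0,1):
    print(R.inv().apply(wray([[212,192],[318,195],[426,195]],p,R,d,.088)-p))
```

```text
[[ 0.04225768 -0.03953173 -0.04533396]
 [ 0.0411558  -0.0012198  -0.04546429]
 [ 0.04116333  0.03780101 -0.04559984]]
[[ 0.04225768 -0.03953173 -0.04533396]
 [ 0.0411558  -0.0012198  -0.04546429]
 [ 0.04116333  0.03780101 -0.04559984]]
```

View pics/w14c.png

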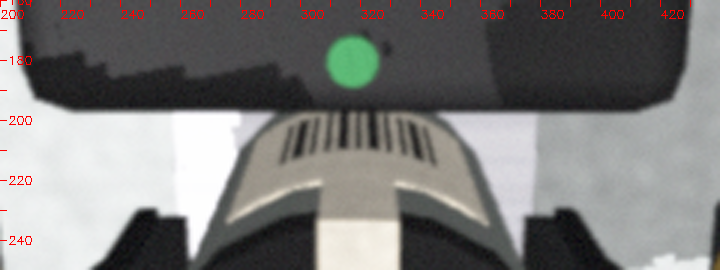

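Run:
```python
from h import *
p,R,o=meas();d=imaging.read_camera("wrist")
t=R.inv().apply(wray([[318,196],[319,232.7],[319,230.5],[305.5,232.7],[332.5,232.7]],p,R,d,.088)-p); print(t)
t=R.inv().apply(wray([[318,196]],p,R,d,.086)-p); print(t)
```

```text
[[ 0.04079346 -0.00122004 -0.04550559]
 [ 0.02672131 -0.00085909 -0.04547032]
 [ 0.02758797 -0.000859   -0.04547257]
 [ 0.02671764 -0.00589419 -0.04545272]
 [ 0.02672538  0.00417421 -0.04548792]]
[[ 0.040319   -0.00122282 -0.04350433]]
```

Request:
carry_out([
  {"dx":0,"dy":0,"dz":-0.05,"rx":0.0,"ry":0.0,"rz":0.0,"fingers":0.6},
  {"dx":0.06,"dy":0,"dz":0,"rx":0.0,"ry":0.0,"rz":0.0,"fingers":0.6},
  {"dx":0.05,"dy":0,"dz":0,"rx":0.0,"ry":0.0,"rz":0.0,"fingers":0.6},
  {"dx":0,"dy":0,"dz":0.08,"rx":0.0,"ry":0.0,"rz":0.0,"fingers":0.6},
  {"dx":0,"dy":0,"dz":0.03,"rx":0.0,"ry":0.0,"rz":0.0,"fingers":0.6},
  {"dx":0,"dy":0,"dz":0,"rx":0.0,"ry":0.0,"rz":0.0,"fingers":0.6},
])

```text
time_s: 22.65
tool_pos: [0.4713, 0.2422, 0.0412]
tool_rot: [-179.8, 0.2, 78.9]
force: [-2.4, -1.1, 4.3]
grip_width: 0.0579
```

Run:
```python
from h import *
p,R,o=meas()
print(o["time_s"],p,o["tool_rot"],o["force"],o["grip_width"])
d=imaging.read_camera("scene"); save(d["color"],250,70,70,70,8,"pics/s15.png")
d=imaging.read_camera("wrist"); save(d["color"],200,160,240,90,3,"pics/w15c.png")
```

```text
22.65 [0.47134988 0.24215423 0.04124206] [-1.79798742e+02  1.56530171e-01  7.89445104e+01] [-2.38807272 -1.05268182  4.30681494] 0.057933962037191686
```

View pics/s15.png

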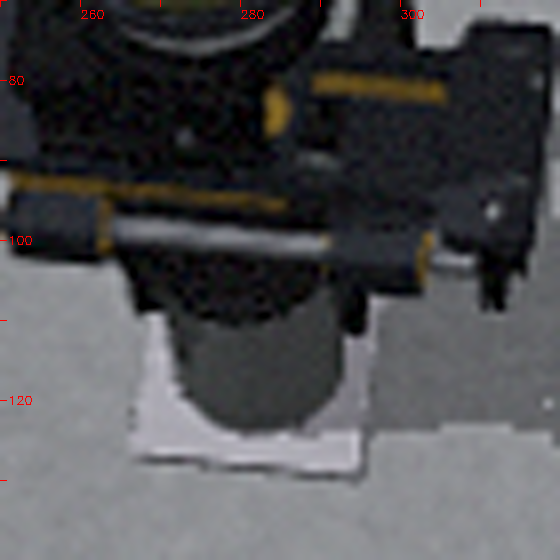

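View pics/w15c.png

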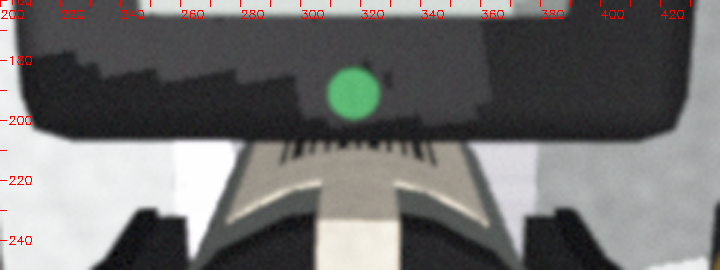

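Run:
```python
from h import *
D=cam("scene");E=D["extrinsics"]
def ray(uv,z):
    n=cv2.undistortPoints(np.array(uv,float).reshape(-1,1,2),D["mtx"],D["dist_coeffs"]).reshape(-1,2)
    c=-E[:3,:3].T@E[:3,3]; r=np.c_[n,np.ones(len(n))]@E[:3,:3]; return c+r*((z-c[2])/r[:,2])[:,None]
sx=np.array([np.cos(SC[2]),np.sin(SC[2])])
P=ray([[282.5,124.4],[282.5,128.0],[266.3,127],[295,129.2]],.006); print(P, P[:,:2]@sx)
sy=np.array([-sx[1],sx[0]]);print(P[:,:2]@sy)
# tub left/right edges around v=115: 
Q=ray([[271.8,116],[292.7,116]],.03);print("tub lat",Q[:,:2]@sy)
p,R,o=meas();d=imaging.read_camera("wrist")
print(R.inv().apply(wray([[318,206.5],[319,232.7]],p,R,d,.088)-p))
```

```text
[[0.47105642 0.20795388 0.006     ]
 [0.47051042 0.19737275 0.006     ]
 [0.42790272 0.20389147 0.006     ]
 [0.50319128 0.19115288 0.006     ]] [0.29553914 0.28505365 0.2831672  0.28530396]
[-0.42165814 -0.42317901 -0.38011683 -0.45644555]
tub lat [-0.39415554 -0.44825084]
[[ 0.03720885 -0.00122134 -0.04682017]
 [ 0.02719613 -0.0008612  -0.04679572]]
```

Request:
carry_out([
  {"dx":0,"dy":0,"dz":-0.03,"rx":0.0,"ry":0.0,"rz":0.0,"fingers":0.6},
  {"dx":0,"dy":0,"dz":0,"rx":0.0,"ry":0.0,"rz":0.0,"fingers":-0.7},
  {"dx":0,"dy":0,"dz":0,"rx":0.0,"ry":0.0,"rz":0.0,"fingers":-0.7},
  {"dx":0,"dy":0,"dz":-0.6,"rx":0.0,"ry":0.0,"rz":0.0,"fingers":-0.7},
  {"dx":0,"dy":0,"dz":-0.9,"rx":0.0,"ry":0.0,"rz":0.0,"fingers":-0.7},
  {"dx":0,"dy":0,"dz":-0.9,"rx":0.0,"ry":0.0,"rz":0.0,"fingers":-0.7},
  {"dx":-0.5,"dy":0,"dz":-0.9,"rx":0.0,"ry":0.0,"rz":0.0,"fingers":-0.7},
  {"dx":-0.9,"dy":0,"dz":-0.9,"rx":0.0,"ry":0.0,"rz":0.0,"fingers":-0.7},
  {"dx":-0.6,"dy":0,"dz":0,"rx":0.0,"ry":0.0,"rz":0.0,"fingers":-0.7},
  {"dx":0,"dy":0,"dz":0,"rx":0.0,"ry":0.0,"rz":0.0,"fingers":-0.7},
])

```text
time_s: 24.1
tool_pos: [0.4609, 0.182, 0.1689]
tool_rot: [-179.9, 0.2, 78.8]
force: [-0.7, -1.0, -0.0]
grip_width: 0.0741
```

Run:
```python
from h import *
p,R,o=meas()
print(o["time_s"],p,o["tool_rot"],o["force"],o["grip_width"])
d=imaging.read_camera("wrist"); cv2.imwrite("pics/w16.png",d["color"][:,:,::-1]); save(d["color"],255,60,130,120,6,"pics/w16c.png")
d=imaging.read_camera("scene"); save(d["color"],250,60,70,75,8,"pics/s16.png")
```

```text
24.1 [0.46092527 0.18204396 0.16887248] [-179.93273177    0.21640063   78.77582151] [-0.65121793 -1.01688542 -0.03379178] 0.07406639724537745
```

View pics/w16c.png

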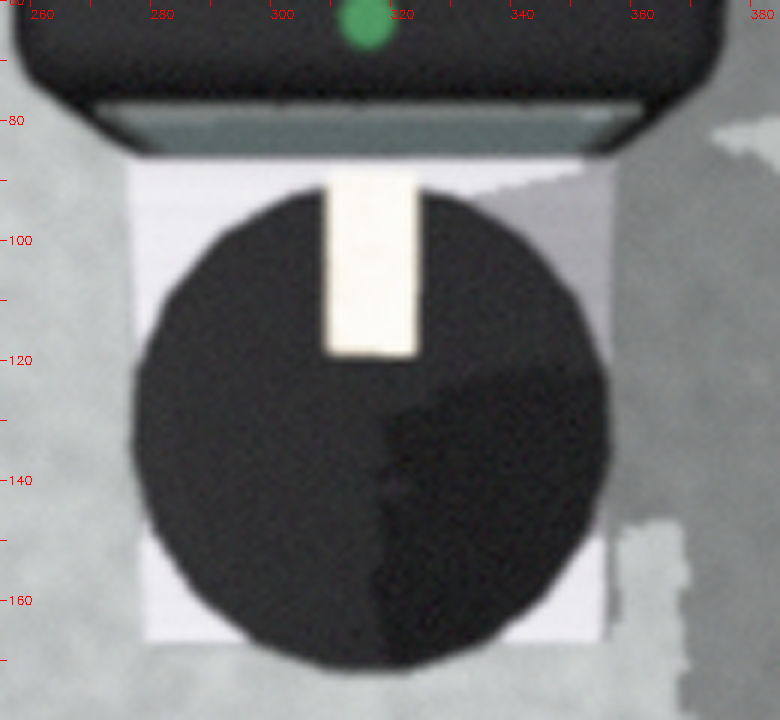

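View pics/s16.png

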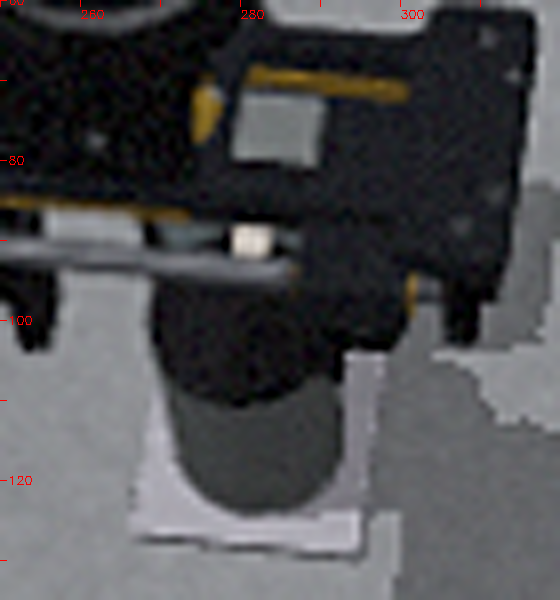

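```bash
cat > fit2.py <<'E'
from h import *
d=imaging.read_camera("wrist"); p,R,o=meas()
q=.038;PL=lambda s:tf(s,[[q,q,.006],[q,-q,.006],[-q,q,.006],[-q,-q,.006]])
m=np.array([[276,86.2],[357.8,86],[279.3,167],[355.8,166.8]]); T0=d["tool_from_camera"].copy()
def res(v,k):
    d["tool_from_camera"]=T=T0.copy()
    T[:3,:3]=Ro.from_rotvec(v[5:8]).as_matrix()@T0[:3,:3];T[2,3]+=v[8]
    t=np.linspace(0,2*np.pi,90,endpoint=False);C=wproj(np.r_[v[3:5],.088]+.0295*np.c_[np.cos(t),np.sin(t),0*t],p,R,d)
    return np.r_[(wproj(PL(v),p,R,d)-m).ravel(),C[:,0].min()-277,C[:,0].max()-356.7,C[:,1].min()-91.3,C[:,1].max()-172,v[5:8]/k/.006,v[8]/k/.003]
for k in (.01,1,3):
    r=least_squares(res,np.r_[SC,SC[:2],0,0,0,0],args=(k,)); v=r.x
    u=np.array([np.cos(v[2]),np.sin(v[2])]);w=np.array([-u[1],u[0]]);e=v[3:5]-v[:2]
    print(k,v[:2],np.degrees(v[2]),v[3:5],"tub in scanner x,y mm",(e@u*1e3).round(2),(e@w*1e3).round(2),v[5:],r.fun[:12].round(1))
E
python3 fit2.py
```

```text
0.01 [0.46872734 0.24221033] 79.2372289417356 [0.46879575 0.24099948] tub in scanner x,y mm -1.18 -0.29 [ 1.02505646e-08 -8.16440195e-08  1.58701518e-08 -1.03763347e-06] [ 0.1 -0.1  0.1 -0.4 -0.3  0.4  0.1  0.2 -1.2  1.2 -1.5  1.7]
1 [0.46867926 0.24205225] 79.23180832473489 [0.46874299 0.24082781] tub in scanner x,y mm -1.19 -0.29 [ 1.62565054e-05 -3.81490008e-04  9.50645275e-05 -3.27158190e-03] [ 0.5  0.2 -0.3 -0.   0.  -0.1 -0.3 -0.2 -0.7  0.7 -1.   1.1]
3 [0.46862743 0.24155317] 79.20021873647082 [0.46869533 0.24043152] tub in scanner x,y mm -1.09 -0.28 [-0.00014686 -0.00183838  0.0006452  -0.0045852 ] [ 0.7  0.4 -0.5  0.1  0.2 -0.3 -0.4 -0.4 -0.4  0.4 -0.7  0.9]
```

The fit puts the tub within about 1.2 mm of the plate centre, with the label square to within 1°. Next I'll close the door.

Run:
```python
from h import *
p,R,o=meas()
Rg=Ro.from_euler("xyz",[165.9,0,78.3],degrees=True); g=np.array([.6518,-.3037,.2445]); z=Rg.apply([0,0,1])
rows(p,R,[(np.array([.48,.08,.34]),R,7),(g-z*.11,Rg,16)],.4)
```

```text
[{"dx": -0.47, "dy": 0.18, "dz": -0.82, "rx": 0.0, "ry": 0.0, "rz": 0.0, "fingers": 0.4}, {"dx": -0.47, "dy": 0.18, "dz": -0.82, "rx": 0.0, "ry": 0.0, "rz": 0.0, "fingers": 0.4}, {"dx": -0.47, "dy": 0.18, "dz": -0.82, "rx": 0.0, "ry": 0.0, "rz": 0.0, "fingers": 0.4}, {"dx": -0.47, "dy": 0.18, "dz": -0.82, "rx": 0.0, "ry": 0.0, "rz": 0.0, "fingers": 0.4}, {"dx": -0.47, "dy": 0.18, "dz": -0.82, "rx": 0.0, "ry": 0.0, "rz": 0.0, "fingers": 0.4}, {"dx": -0.47, "dy": 0.18, "dz": -0.82, "rx": 0.0, "ry": 0.0, "rz": 0.0, "fingers": 0.4}, {"dx": -0.47, "dy": 0.18, "dz": -0.82, "rx": 0.0, "ry": 0.0, "rz": 0.0, "fingers": 0.4}, {"dx": -0.72, "dy": 0.45, "dz": -0.02, "rx": -0.09, "ry": 0.0, "rz": 0.0, "fingers": 0.4}, {"dx": -0.72, "dy": 0.45, "dz": -0.02, "rx": -0.09, "ry": 0.0, "rz": 0.0, "fingers": 0.4}, {"dx": -0.72, "dy": 0.45, "dz": -0.01, "rx": -0.09, "ry": 0.0, "rz": 0.0, "fingers": 0.4}, {"dx": -0.71, "dy": 0.45, "dz": -0.0, "rx": -0.09, "ry": 0.0, "rz": 0.0, "fingers": 0.4}, {"dx": -0.71, "dy": 0.45, "dz": 0.0, "rx": -0.09, "ry": 0.0, "rz": 0.0, "fingers": 0.4}]
[{"dx": -0.71, "dy": 0.4
[... 275 characters left out ...]
z": 0.03, "rx": -0.09, "ry": 0.0, "rz": 0.0, "fingers": 0.4}, {"dx": -0.71, "dy": 0.45, "dz": 0.04, "rx": -0.09, "ry": 0.0, "rz": 0.0, "fingers": 0.4}, {"dx": -0.71, "dy": 0.45, "dz": 0.05, "rx": -0.09, "ry": 0.0, "rz": 0.0, "fingers": 0.4}, {"dx": -0.71, "dy": 0.45, "dz": 0.05, "rx": -0.09, "ry": 0.0, "rz": 0.0, "fingers": 0.4}, {"dx": -0.71, "dy": 0.45, "dz": 0.06, "rx": -0.09, "ry": 0.0, "rz": 0.0, "fingers": 0.4}, {"dx": -0.71, "dy": 0.45, "dz": 0.07, "rx": -0.09, "ry": 0.0, "rz": 0.0, "fingers": 0.4}, {"dx": -0.71, "dy": 0.45, "dz": 0.07, "rx": -0.09, "ry": 0.0, "rz": 0.0, "fingers": 0.4}, {"dx": -0.71, "dy": 0.45, "dz": 0.08, "rx": -0.09, "ry": 0.0, "rz": 0.0, "fingers": 0.4}]
max 0.82
```

Request:
carry_out([
  {"dx":-0.47,"dy":0.18,"dz":-0.82,"rx":0.0,"ry":0.0,"rz":0.0,"fingers":0.4},
  {"dx":-0.47,"dy":0.18,"dz":-0.82,"rx":0.0,"ry":0.0,"rz":0.0,"fingers":0.4},
  {"dx":-0.47,"dy":0.18,"dz":-0.82,"rx":0.0,"ry":0.0,"rz":0.0,"fingers":0.4},
  {"dx":-0.47,"dy":0.18,"dz":-0.82,"rx":0.0,"ry":0.0,"rz":0.0,"fingers":0.4},
  {"dx":-0.47,"dy":0.18,"dz":-0.82,"rx":0.0,"ry":0.0,"rz":0.0,"fingers":0.4},
  {"dx":-0.47,"dy":0.18,"dz":-0.82,"rx":0.0,"ry":0.0,"rz":0.0,"fingers":0.4},
  {"dx":-0.47,"dy":0.18,"dz":-0.82,"rx":0.0,"ry":0.0,"rz":0.0,"fingers":0.4},
  {"dx":-0.72,"dy":0.45,"dz":-0.02,"rx":-0.09,"ry":0.0,"rz":0.0,"fingers":0.4},
  {"dx":-0.72,"dy":0.45,"dz":-0.02,"rx":-0.09,"ry":0.0,"rz":0.0,"fingers":0.4},
  {"dx":-0.72,"dy":0.45,"dz":-0.01,"rx":-0.09,"ry":0.0,"rz":0.0,"fingers":0.4},
  {"dx":-0.71,"dy":0.45,"dz":0,"rx":-0.09,"ry":0.0,"rz":0.0,"fingers":0.4},
  {"dx":-0.71,"dy":0.45,"dz":0.0,"rx":-0.09,"ry":0.0,"rz":0.0,"fingers":0.4},
])

```text
time_s: 25.75
tool_pos: [0.5254, -0.0394, 0.3436]
tool_rot: [175.7, 0.1, 79.0]
force: [1.5, -0.2, -0.4]
grip_width: 0.0258
```

Request:
carry_out([
  {"dx":-0.71,"dy":0.45,"dz":0.01,"rx":-0.09,"ry":0.0,"rz":0.0,"fingers":0.4},
  {"dx":-0.71,"dy":0.45,"dz":0.02,"rx":-0.09,"ry":0.0,"rz":0.0,"fingers":0.4},
  {"dx":-0.71,"dy":0.45,"dz":0.03,"rx":-0.09,"ry":0.0,"rz":0.0,"fingers":0.4},
  {"dx":-0.71,"dy":0.45,"dz":0.03,"rx":-0.09,"ry":0.0,"rz":0.0,"fingers":0.4},
  {"dx":-0.71,"dy":0.45,"dz":0.04,"rx":-0.09,"ry":0.0,"rz":0.0,"fingers":0.4},
  {"dx":-0.71,"dy":0.45,"dz":0.05,"rx":-0.09,"ry":0.0,"rz":0.0,"fingers":0.4},
  {"dx":-0.71,"dy":0.45,"dz":0.05,"rx":-0.09,"ry":0.0,"rz":0.0,"fingers":0.4},
  {"dx":-0.71,"dy":0.45,"dz":0.06,"rx":-0.09,"ry":0.0,"rz":0.0,"fingers":0.4},
  {"dx":-0.71,"dy":0.45,"dz":0.07,"rx":-0.09,"ry":0.0,"rz":0.0,"fingers":0.4},
  {"dx":-0.71,"dy":0.45,"dz":0.07,"rx":-0.09,"ry":0.0,"rz":0.0,"fingers":0.4},
  {"dx":-0.71,"dy":0.45,"dz":0.08,"rx":-0.09,"ry":0.0,"rz":0.0,"fingers":0.4},
  {"dx":0,"dy":0,"dz":0,"rx":0,"ry":0.0,"rz":0.0,"fingers":0.4},
])

```text
time_s: 27.25
tool_pos: [0.6259, -0.3005, 0.351]
tool_rot: [165.9, 0.1, 78.7]
force: [-0.4, -0.2, -0.8]
grip_width: 0.0261
```

Run:
```python
from h import *
p,R,o=meas()
Rg=Ro.from_euler("xyz",[165.9,0,78.3],degrees=True); g=np.array([.6518,-.3037,.2445]); z=Rg.apply([0,0,1])
print(o["time_s"],p,g-z*.11,o["tool_rot"],o["qpos"].round(1))
rows(p,R,[(g,Rg,6)],.4)
d=imaging.read_camera("wrist"); cv2.imwrite("pics/w17.png",d["color"][:,:,::-1])
print(wproj([g-z*.012+Rg.apply([y,0,0]) for y in (-.03,0.025,.08)],p,R,d))
d=imaging.read_camera("top"); save(d["color"],120,180,150,100,5,"pics/t17.png")
```

```text
27.25 [ 0.62589427 -0.30046113  0.3509889 ] [ 0.62555913 -0.29826578  0.35118592] [1.65857767e+02 1.16646611e-01 7.87364007e+01] [ 57.   15.2 -40.   77.2   8.1  77.    7.1]
[{"dx": 0.01, "dy": -0.0, "dz": 0.61, "rx": 0.0, "ry": 0.0, "rz": 0.01, "fingers": 0.4}, {"dx": 0.01, "dy": -0.0, "dz": 0.61, "rx": 0.0, "ry": 0.0, "rz": 0.01, "fingers": 0.4}, {"dx": 0.01, "dy": -0.0, "dz": 0.61, "rx": 0.0, "ry": 0.0, "rz": 0.01, "fingers": 0.4}, {"dx": 0.01, "dy": -0.0, "dz": 0.61, "rx": 0.0, "ry": 0.0, "rz": 0.01, "fingers": 0.4}, {"dx": 0.01, "dy": -0.0, "dz": 0.61, "rx": 0.0, "ry": 0.0, "rz": 0.01, "fingers": 0.4}, {"dx": 0.01, "dy": -0.0, "dz": 0.61, "rx": 0.0, "ry": 0.0, "rz": 0.01, "fingers": 0.4}]
max 0.61
[[318.66365357 236.34440505]
 [319.1858251  171.06809786]
 [319.76645423  98.56504388]]
```

View pics/w17.png

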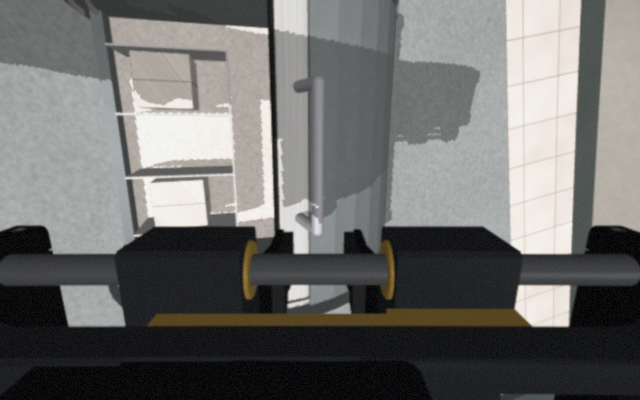

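View pics/t17.png

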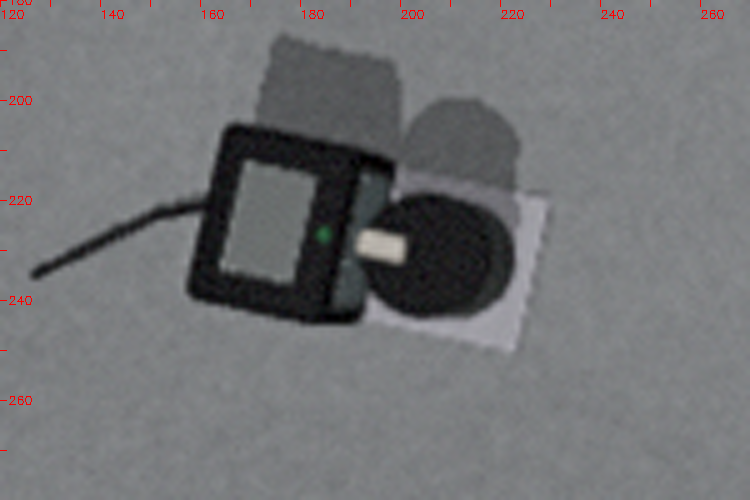

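Top view: the tub stands on the plate with its strip pointing at the window. The wrist view shows the handle bar centred between the fingers (u≈318), so I'll grip it.

Request:
carry_out([
  {"dx":0.01,"dy":0,"dz":0.61,"rx":0.0,"ry":0.0,"rz":0.01,"fingers":0.4},
  {"dx":0.01,"dy":0,"dz":0.61,"rx":0.0,"ry":0.0,"rz":0.01,"fingers":0.4},
  {"dx":0.01,"dy":0,"dz":0.61,"rx":0.0,"ry":0.0,"rz":0.01,"fingers":0.4},
  {"dx":0.01,"dy":0,"dz":0.61,"rx":0.0,"ry":0.0,"rz":0.01,"fingers":0.4},
  {"dx":0.01,"dy":0,"dz":0.61,"rx":0.0,"ry":0.0,"rz":0.01,"fingers":0.4},
  {"dx":0.01,"dy":0,"dz":0.61,"rx":0.0,"ry":0.0,"rz":0.01,"fingers":0.4},
  {"dx":0,"dy":0,"dz":0,"rx":0.0,"ry":0.0,"rz":0,"fingers":1},
  {"dx":0,"dy":0,"dz":0,"rx":0.0,"ry":0.0,"rz":0,"fingers":1},
  {"dx":0,"dy":0,"dz":0,"rx":0.0,"ry":0.0,"rz":0,"fingers":1},
], force=20)

```text
time_s: 28.48
tool_pos: [0.652, -0.301, 0.2457]
tool_rot: [165.9, 0.0, 78.3]
force: [-4.4, 1.7, -0.0]
grip_width: 0.0097
```

Run:
```python
from h import *
p,R,o=meas()
print(o["time_s"],p,o["tool_rot"],o["force"],o["grip_width"])
aa=np.linspace(1.62,.9,10)
rows(p,R,[(p+S(hand(a,0))-S(hand(1.62,0)),R,1) for a in aa[1:]],1)
```

```text
28.475 [ 0.65201519 -0.30096168  0.24571614] [1.65929902e+02 1.49535799e-02 7.83469734e+01] [-4.42348963  1.67556271 -0.03714664] 0.009708962694851955
[{"dx": -0.0, "dy": -0.53, "dz": -0.22, "rx": 0.0, "ry": 0.0, "rz": 0.0, "fingers": 1}, {"dx": -0.0, "dy": -0.55, "dz": -0.18, "rx": 0.0, "ry": 0.0, "rz": 0.0, "fingers": 1}, {"dx": -0.0, "dy": -0.56, "dz": -0.13, "rx": 0.0, "ry": 0.0, "rz": 0.0, "fingers": 1}, {"dx": -0.0, "dy": -0.57, "dz": -0.09, "rx": 0.0, "ry": 0.0, "rz": 0.0, "fingers": 1}, {"dx": -0.0, "dy": -0.57, "dz": -0.04, "rx": 0.0, "ry": 0.0, "rz": 0.0, "fingers": 1}, {"dx": -0.0, "dy": -0.57, "dz": 0.0, "rx": 0.0, "ry": 0.0, "rz": 0.0, "fingers": 1}, {"dx": -0.0, "dy": -0.57, "dz": 0.05, "rx": 0.0, "ry": 0.0, "rz": 0.0, "fingers": 1}, {"dx": -0.0, "dy": -0.57, "dz": 0.09, "rx": 0.0, "ry": 0.0, "rz": 0.0, "fingers": 1}, {"dx": -0.0, "dy": -0.56, "dz": 0.14, "rx": 0.0, "ry": 0.0, "rz": 0.0, "fingers": 1}]
max 0.57
```

Request:
carry_out([
  {"dx":0,"dy":-0.53,"dz":-0.22,"rx":0.0,"ry":0.0,"rz":0.0,"fingers":1},
  {"dx":0,"dy":-0.55,"dz":-0.18,"rx":0.0,"ry":0.0,"rz":0.0,"fingers":1},
  {"dx":0,"dy":-0.56,"dz":-0.13,"rx":0.0,"ry":0.0,"rz":0.0,"fingers":1},
  {"dx":0,"dy":-0.57,"dz":-0.09,"rx":0.0,"ry":0.0,"rz":0.0,"fingers":1},
  {"dx":0,"dy":-0.57,"dz":-0.04,"rx":0.0,"ry":0.0,"rz":0.0,"fingers":1},
  {"dx":0,"dy":-0.57,"dz":0.0,"rx":0.0,"ry":0.0,"rz":0.0,"fingers":1},
  {"dx":0,"dy":-0.57,"dz":0.05,"rx":0.0,"ry":0.0,"rz":0.0,"fingers":1},
  {"dx":0,"dy":-0.57,"dz":0.09,"rx":0.0,"ry":0.0,"rz":0.0,"fingers":1},
  {"dx":0,"dy":-0.56,"dz":0.14,"rx":0.0,"ry":0.0,"rz":0.0,"fingers":1},
])

```text
time_s: 29.6
tool_pos: [0.5092, -0.2719, 0.2231]
tool_rot: [165.3, 0.2, 78.4]
force: [2.8, -0.3, 3.9]
grip_width: 0.009
```

Run:
```python
from h import *
p,R,o=meas()
b=p-R.apply([0,0,.012]); q=tf([0,0,-ST[2]],[b-np.r_[ST[:2],0]])[0]; a0=np.pi-np.arctan2(q[2]-.045,q[0])-np.radians(8)
print(p,o["force"],o["wrist_torque"],o["grip_width"],"a",a0,np.hypot(q[0],q[2]-.045))
aa=np.linspace(a0,.22,10)
rows(p,R,[(p+S(hand(a,0))-S(hand(a0,0)),R,1) for a in aa[1:]],1)
```

```text
[ 0.50921675 -0.27187314  0.22308623] [ 2.84504658 -0.26182089  3.91630941] [-0.13904411 -0.57280203 -0.00651281] 0.00897139272867372 a 0.9229039048147121 0.21714221743217318
[{"dx": -0.0, "dy": -0.54, "dz": 0.16, "rx": 0.0, "ry": 0.0, "rz": 0.0, "fingers": 1}, {"dx": -0.0, "dy": -0.52, "dz": 0.2, "rx": 0.0, "ry": 0.0, "rz": 0.0, "fingers": 1}, {"dx": -0.0, "dy": -0.5, "dz": 0.24, "rx": 0.0, "ry": 0.0, "rz": 0.0, "fingers": 1}, {"dx": -0.0, "dy": -0.48, "dz": 0.28, "rx": 0.0, "ry": 0.0, "rz": 0.0, "fingers": 1}, {"dx": -0.0, "dy": -0.46, "dz": 0.32, "rx": 0.0, "ry": 0.0, "rz": 0.0, "fingers": 1}, {"dx": -0.0, "dy": -0.43, "dz": 0.35, "rx": 0.0, "ry": 0.0, "rz": 0.0, "fingers": 1}, {"dx": -0.0, "dy": -0.41, "dz": 0.39, "rx": 0.0, "ry": 0.0, "rz": 0.0, "fingers": 1}, {"dx": 0.0, "dy": -0.37, "dz": 0.42, "rx": 0.0, "ry": 0.0, "rz": 0.0, "fingers": 1}, {"dx": 0.0, "dy": -0.34, "dz": 0.44, "rx": 0.0, "ry": 0.0, "rz": 0.0, "fingers": 1}]
max 0.54
```

Request:
carry_out([
  {"dx":0,"dy":-0.54,"dz":0.16,"rx":0.0,"ry":0.0,"rz":0.0,"fingers":1},
  {"dx":0,"dy":-0.52,"dz":0.2,"rx":0.0,"ry":0.0,"rz":0.0,"fingers":1},
  {"dx":0,"dy":-0.5,"dz":0.24,"rx":0.0,"ry":0.0,"rz":0.0,"fingers":1},
  {"dx":0,"dy":-0.48,"dz":0.28,"rx":0.0,"ry":0.0,"rz":0.0,"fingers":1},
  {"dx":0,"dy":-0.46,"dz":0.32,"rx":0.0,"ry":0.0,"rz":0.0,"fingers":1},
  {"dx":0,"dy":-0.43,"dz":0.35,"rx":0.0,"ry":0.0,"rz":0.0,"fingers":1},
  {"dx":0,"dy":-0.41,"dz":0.39,"rx":0.0,"ry":0.0,"rz":0.0,"fingers":1},
  {"dx":0.0,"dy":-0.37,"dz":0.42,"rx":0.0,"ry":0.0,"rz":0.0,"fingers":1},
  {"dx":0.0,"dy":-0.34,"dz":0.44,"rx":0.0,"ry":0.0,"rz":0.0,"fingers":1},
  {"dx":0.0,"dy":0,"dz":0,"rx":0.0,"ry":0.0,"rz":0.0,"fingers":1},
])

```text
time_s: 30.85
tool_pos: [0.4123, -0.2519, 0.1074]
tool_rot: [165.6, 0.1, 78.3]
force: [10.6, -5.5, -9.2]
grip_width: 0.0089
```

Run:
```python
from h import *
p,R,o=meas()
b=p-R.apply([0,0,.012]); q=tf([0,0,-ST[2]],[b-np.r_[ST[:2],0]])[0]; a0=np.pi-np.arctan2(q[2]-.045,q[0])-np.radians(8)
print(o["time_s"],p,o["tool_rot"],o["force"],o["wrist_torque"],o["grip_width"],"a",a0,np.hypot(q[0],q[2]-.045),o["qpos"].round(1))
d=imaging.read_camera("scene"); save(d["color"],200,180,260,200,3,"pics/s18.png")
```

```text
30.85 [ 0.41229764 -0.25187782  0.10742894] [1.65585935e+02 5.40180103e-02 7.83222291e+01] [10.62269999 -5.4849404  -9.21829346] [-0.88168775 -1.64421387 -0.112989  ] 0.008937339211302648 a 0.20767762157322675 0.21756474922209165 [ 70.1  -6.1 -35.9 124.3 -12.1  47.9  29.4]
```

View pics/s18.png

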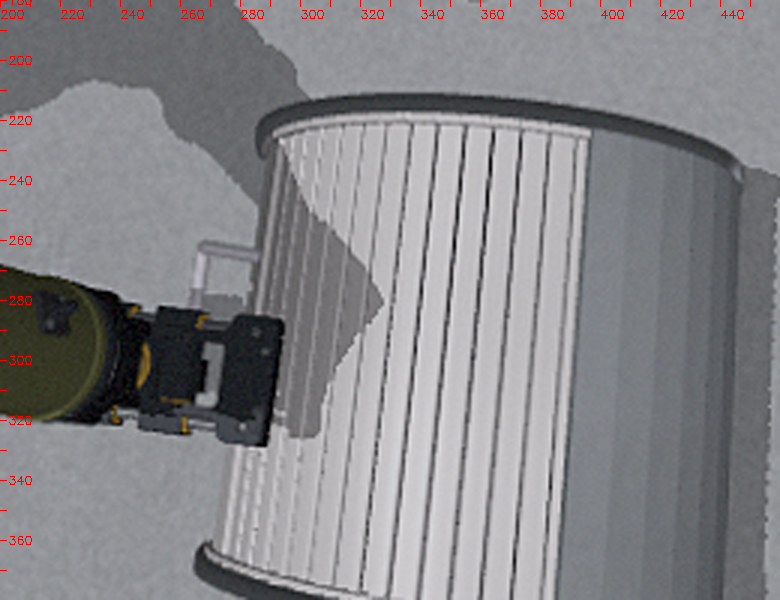

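Run:
```python
from h import *
p,R,o=meas()
z=R.apply([0,0,1])
rows(p,R,[(p,R,2),(p-z*.07,R,3)],.4)
rows(p-z*.07,R,[(S([-.209,.003,.15]),yawR(-11.3),10)],1)
```

```text
[{"dx": 0.0, "dy": 0.0, "dz": 0.0, "rx": 0.0, "ry": 0.0, "rz": 0.0, "fingers": 0.4}, {"dx": 0.0, "dy": 0.0, "dz": 0.0, "rx": 0.0, "ry": 0.0, "rz": 0.0, "fingers": 0.4}, {"dx": -0.0, "dy": 0.0, "dz": -0.78, "rx": 0.0, "ry": 0.0, "rz": 0.0, "fingers": 0.4}, {"dx": -0.0, "dy": 0.0, "dz": -0.78, "rx": 0.0, "ry": 0.0, "rz": 0.0, "fingers": 0.4}, {"dx": -0.0, "dy": 0.0, "dz": -0.78, "rx": 0.0, "ry": 0.0, "rz": 0.0, "fingers": 0.4}]
max 0.78
[{"dx": 0.1, "dy": 0.01, "dz": 0.09, "rx": 0.11, "ry": -0.11, "rz": 0.89, "fingers": 1}, {"dx": 0.1, "dy": -0.0, "dz": 0.09, "rx": 0.11, "ry": -0.11, "rz": 0.89, "fingers": 1}, {"dx": 0.1, "dy": -0.02, "dz": 0.09, "rx": 0.11, "ry": -0.11, "rz": 0.89, "fingers": 1}, {"dx": 0.1, "dy": -0.03, "dz": 0.08, "rx": 0.11, "ry": -0.11, "rz": 0.89, "fingers": 1}, {"dx": 0.09, "dy": -0.04, "dz": 0.08, "rx": 0.11, "ry": -0.11, "rz": 0.89, "fingers": 1}, {"dx": 0.09, "dy": -0.06, "dz": 0.08, "rx": 0.11, "ry": -0.11, "rz": 0.89, "fingers": 1}, {"dx": 0.08, "dy": -0.07, "dz": 0.08, "rx": 0.11, "ry": -0.11, "rz": 0.89, "fingers": 1}, {"dx": 0.07, "dy": -0.08, "dz": 0.08, "rx": 0.11, "ry": -0.11, "rz": 0.89, "fingers": 1}, {"dx": 0.06, "dy": -0.09, "dz": 0.08, "rx": 0.11, "ry": -0.11, "rz": 0.89, "fingers": 1}, {"dx": 0.05, "dy": -0.09, "dz": 0.08, "rx": 0.11, "ry": -0.11, "rz": 0.89, "fingers": 1}]
max 0.89
```

Request:
carry_out([
  {"dx":0.0,"dy":0.0,"dz":0.0,"rx":0.0,"ry":0.0,"rz":0.0,"fingers":0.4},
  {"dx":0.0,"dy":0.0,"dz":0.0,"rx":0.0,"ry":0.0,"rz":0.0,"fingers":0.4},
  {"dx":0,"dy":0.0,"dz":-0.78,"rx":0.0,"ry":0.0,"rz":0.0,"fingers":0.4},
  {"dx":0,"dy":0.0,"dz":-0.78,"rx":0.0,"ry":0.0,"rz":0.0,"fingers":0.4},
  {"dx":0,"dy":0.0,"dz":-0.78,"rx":0.0,"ry":0.0,"rz":0.0,"fingers":0.4},
])

```text
time_s: 31.52
tool_pos: [0.3931, -0.2473, 0.1761]
tool_rot: [165.9, -0.0, 78.3]
force: [0.2, -0.0, 0.2]
grip_width: 0.026
```

Request:
carry_out([
  {"dx":0.1,"dy":0.01,"dz":0.09,"rx":0.11,"ry":-0.11,"rz":0.89,"fingers":1},
  {"dx":0.1,"dy":0,"dz":0.09,"rx":0.11,"ry":-0.11,"rz":0.89,"fingers":1},
  {"dx":0.1,"dy":-0.02,"dz":0.09,"rx":0.11,"ry":-0.11,"rz":0.89,"fingers":1},
  {"dx":0.1,"dy":-0.03,"dz":0.08,"rx":0.11,"ry":-0.11,"rz":0.89,"fingers":1},
  {"dx":0.09,"dy":-0.04,"dz":0.08,"rx":0.11,"ry":-0.11,"rz":0.89,"fingers":1},
  {"dx":0.09,"dy":-0.06,"dz":0.08,"rx":0.11,"ry":-0.11,"rz":0.89,"fingers":1},
  {"dx":0.08,"dy":-0.07,"dz":0.08,"rx":0.11,"ry":-0.11,"rz":0.89,"fingers":1},
  {"dx":0.07,"dy":-0.08,"dz":0.08,"rx":0.11,"ry":-0.11,"rz":0.89,"fingers":1},
  {"dx":0.06,"dy":-0.09,"dz":0.08,"rx":0.11,"ry":-0.11,"rz":0.89,"fingers":1},
  {"dx":0.05,"dy":-0.09,"dz":0.08,"rx":0.11,"ry":-0.11,"rz":0.89,"fingers":1},
  {"dx":0,"dy":0,"dz":0,"rx":0,"ry":0,"rz":0,"fingers":1},
])

```text
time_s: 32.9
tool_pos: [0.4092, -0.2206, 0.1506]
tool_rot: [-180.0, -0.1, -11.0]
force: [-0.4, 0.3, 0.3]
grip_width: 0.0009
```

Run:
```python
from h import *
p,R,o=meas()
print(o["time_s"],p,S([-.209,.003,.15]),o["tool_rot"],o["force"],o["grip_width"],o["qpos"].round(1))
d=imaging.read_camera("wrist"); cv2.imwrite("pics/w19.png",d["color"][:,:,::-1])
print(wproj([S(hand(.2,y)) for y in (-.058,.003,.058)],p,R,d))
rows(p,R,[(S([-.209,.003,.124]),yawR(-11.3),2),(S([-.212,.003,.078]),yawR(-11.3),6)],1)
```

```text
32.9 [ 0.40921211 -0.22057754  0.15061141] [ 0.41072524 -0.22187126  0.15      ] [-1.79983687e+02 -5.78292543e-02 -1.10372485e+01] [-0.44807609  0.26385161  0.31963224] 0.0008608339851674474 [ 79.8   0.7 -54.2 112.3   0.6  67.3 -75.7]
[[420.68759974 214.37003606]
 [322.06649314 214.01077021]
 [233.1489854  213.70560252]]
[{"dx": 0.03, "dy": 0.02, "dz": 0.44, "rx": -0.0, "ry": -0.0, "rz": 0.01, "fingers": 1}, {"dx": 0.03, "dy": 0.02, "dz": 0.44, "rx": -0.0, "ry": -0.0, "rz": 0.01, "fingers": 1}, {"dx": -0.02, "dy": 0.0, "dz": 0.26, "rx": 0.0, "ry": 0.0, "rz": 0.0, "fingers": 1}, {"dx": -0.02, "dy": 0.0, "dz": 0.26, "rx": 0.0, "ry": 0.0, "rz": 0.0, "fingers": 1}, {"dx": -0.02, "dy": 0.0, "dz": 0.26, "rx": 0.0, "ry": 0.0, "rz": 0.0, "fingers": 1}, {"dx": -0.02, "dy": 0.0, "dz": 0.26, "rx": 0.0, "ry": 0.0, "rz": 0.0, "fingers": 1}, {"dx": -0.02, "dy": 0.0, "dz": 0.26, "rx": 0.0, "ry": 0.0, "rz": 0.0, "fingers": 1}, {"dx": -0.02, "dy": 0.0, "dz": 0.26, "rx": 0.0, "ry": 0.0, "rz": 0.0, "fingers": 1}]
max 0.44
```

View pics/w19.png

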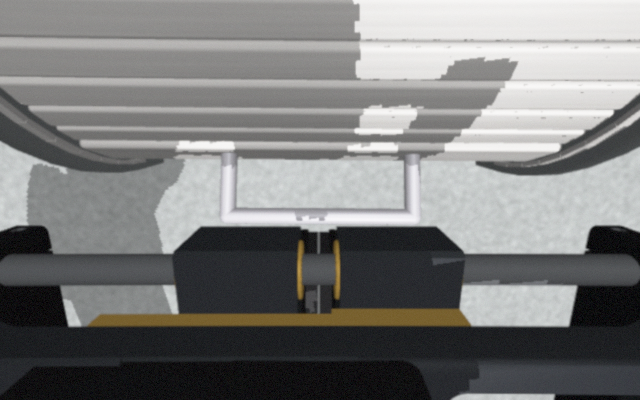

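Request:
carry_out([
  {"dx":0.08,"dy":0.02,"dz":0.44,"rx":0,"ry":0,"rz":0.01,"fingers":1},
  {"dx":0.06,"dy":0.02,"dz":0.44,"rx":0,"ry":0,"rz":0.01,"fingers":1},
  {"dx":-0.04,"dy":0.0,"dz":0.26,"rx":0.0,"ry":0.0,"rz":0.0,"fingers":1},
  {"dx":-0.04,"dy":0.0,"dz":0.26,"rx":0.0,"ry":0.0,"rz":0.0,"fingers":1},
  {"dx":-0.03,"dy":0.0,"dz":0.26,"rx":0.0,"ry":0.0,"rz":0.0,"fingers":1},
  {"dx":-0.03,"dy":0.0,"dz":0.26,"rx":0.0,"ry":0.0,"rz":0.0,"fingers":1},
  {"dx":-0.02,"dy":0.0,"dz":0.26,"rx":0.0,"ry":0.0,"rz":0.0,"fingers":1},
  {"dx":-0.02,"dy":0.0,"dz":0.26,"rx":0.0,"ry":0.0,"rz":0.0,"fingers":1},
  {"dx":0,"dy":0.0,"dz":0,"rx":0.0,"ry":0.0,"rz":0.0,"fingers":1},
])

```text
time_s: 34.08
tool_pos: [0.4091, -0.222, 0.0798]
tool_rot: [179.9, -0.1, -11.3]
force: [-6.5, 2.1, 17.6]
grip_width: 0.0008
```

Run:
```python
from h import *
p,R,o=meas()
print(o["time_s"],p,o["force"],tf([0,0,-ST[2]],[p-np.r_[ST[:2],0]])[0])
d=imaging.read_camera("wrist"); cv2.imwrite("pics/w20.png",d["color"][:,:,::-1])
```

```text
34.075 [ 0.40908036 -0.22203105  0.07976514] [-6.46352354  2.11755998 17.57705888] [-0.21058184  0.00252151  0.07976514]
```

View pics/w20.png

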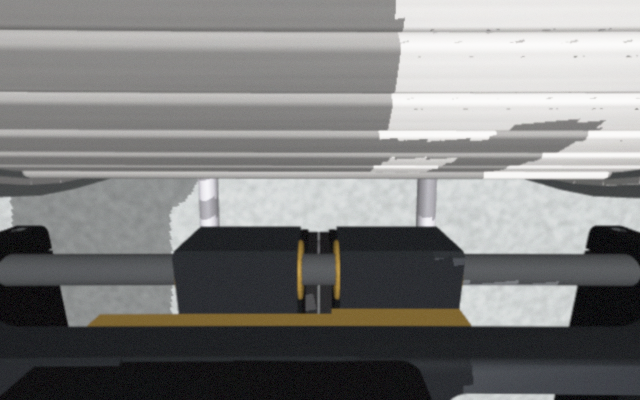

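Request:
carry_out([
  {"dx":0,"dy":0.0,"dz":0.06,"rx":0.0,"ry":0.0,"rz":0.0,"fingers":1},
  {"dx":0,"dy":0.0,"dz":0,"rx":0.0,"ry":0.0,"rz":0.0,"fingers":1},
])

```text
time_s: 34.38
tool_pos: [0.4091, -0.2221, 0.0794]
tool_rot: [179.8, -0.0, -11.3]
force: [-10.4, 6.5, 32.2]
grip_width: 0.0004
```

Request:
carry_out([
  {"dx":0,"dy":0.0,"dz":-0.3,"rx":0.0,"ry":0.0,"rz":0.0,"fingers":1},
  {"dx":0,"dy":0.0,"dz":-0.8,"rx":0.0,"ry":0.0,"rz":0.0,"fingers":1},
  {"dx":0,"dy":0.0,"dz":-0.8,"rx":0.0,"ry":0.0,"rz":0.0,"fingers":1},
  {"dx":0,"dy":-0.3,"dz":-0.8,"rx":0.0,"ry":0.0,"rz":0.0,"fingers":1},
  {"dx":0,"dy":-0.8,"dz":-0.8,"rx":0.0,"ry":0.0,"rz":0.0,"fingers":1},
  {"dx":0,"dy":-0.8,"dz":-0.8,"rx":0.0,"ry":0.0,"rz":0.0,"fingers":1},
  {"dx":0,"dy":-0.8,"dz":0,"rx":0.0,"ry":0.0,"rz":0.0,"fingers":1},
  {"dx":0,"dy":-0.8,"dz":0,"rx":0.0,"ry":0.0,"rz":0.0,"fingers":1},
  {"dx":0,"dy":-0.8,"dz":0,"rx":0.0,"ry":0.0,"rz":0.0,"fingers":1},
  {"dx":0,"dy":-0.8,"dz":0,"rx":0.0,"ry":0.0,"rz":0.0,"fingers":1},
  {"dx":0,"dy":0,"dz":0,"rx":0.0,"ry":0.0,"rz":0.0,"fingers":1},
])

```text
time_s: 35.75
tool_pos: [0.4383, -0.0693, 0.2042]
tool_rot: [179.9, -0.1, -11.1]
force: [0.1, -0.0, -0.6]
grip_width: 0.0003
```

Run:
```python
from h import *
p,R,o=meas()
print(o["time_s"],p,o["force"])
for n in("scene","top"):
    d=imaging.read_camera(n); cv2.imwrite(f"pics/{n}21.png",d["color"][:,:,::-1])
    print(n,[proj(n,[S(np.array(hand(a,y))+[0,0.003,0]) for y in(.058,-.058)]).round(1).tolist() for a in (0,.05)])
```

```text
35.75 [ 0.43825182 -0.06933702  0.20424049] [ 0.05929798 -0.03978663 -0.60908167]
scene [[[265.1, 263.5], [257.0, 317.5]], [[265.3, 263.0], [257.1, 317.6]]]
top [[[380.3, 256.1], [429.6, 266.6]], [[381.1, 255.5], [430.9, 266.0]]]
```

View pics/scene21.png

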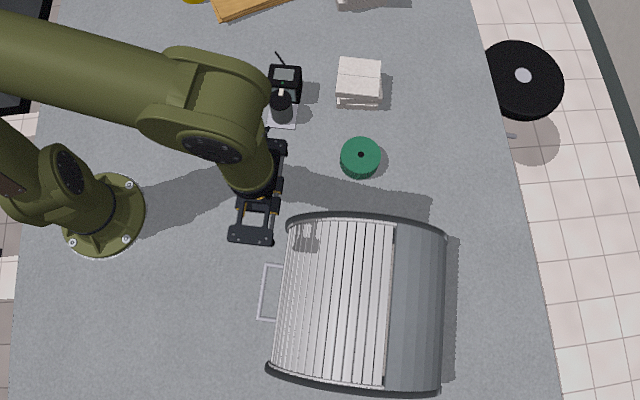

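View pics/top21.png

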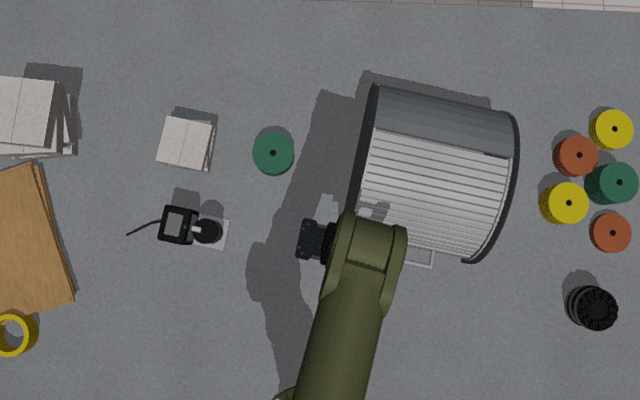

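Run:
```python
from cell import ticket
print(ticket.sign_off())
```

```text
the job is handed in; nothing more can be done
None
```

The job is done and handed in at about 36 s: the tub is on the scanner plate and the door is shut. I rolled the door open by its handle and took the tub out of the middle bay. Because no finger fits between the tub and the scanner block, I set the tub on the bench and gripped it again a quarter turn round. I then stood it on the plate and rolled the door back, pushing the last part shut from above.

**Last checks**
- **Tub position:** the wrist camera put it about 1.2 mm short of the plate's middle (away from the window) and 0.3 mm to the side. An earlier scene-camera reading disagreed by 2–3 mm on each axis. I trusted the wrist view, because it saw the tub and plate together.
- **Label:** its strip points at the window, square to within about 1°. I did not measure it again after closing the door.
- **Door:** the handle sat at the shut height and did not yield when I pressed down with 32 N from the closed fingertips. That push was firmer than it needed to be.
- **Other goods:** the pad stack and box pile look unmoved. The cartons looked undisturbed when last seen, before the door closed. The arm was clear of everything at hand-in.

The fixed cameras read about 3 mm off in y compared with the arm, and I allowed for that when placing the tub.

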